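# Clear the graphite plate and hold it against its bench stop

### The job

Tip the leftover glass pieces off the graphite plate into the steel bowl. Then lay the plate flat on the bench with one of its short ends square against the cork-faced stop, centred between the stop's two clip posts, and press it against the cork with a steady push of about 12 N (at least 4, at most 20; never ram it, graphite chips) so that I can tighten the clips. Keep that push steady for a couple of seconds and finish while still holding it there; leave the bowl and everything else on the bench where it stands.

Things in the scene. Friction and masses are not known exactly. Their poses are not given: they have to be found in the camera images.
- marver_mid (a point): Centre (half-way up) of the graphite plate: a plain loose dark-grey slab 120 mm long (its x axis), 56 mm wide (y), 18 mm thick (z up), 0.15 to 0.3 kg, no rim; it slides easily on the bench (friction about 0.2). It starts flat on the bench with three pieces of glass loose on its top; either end may serve.
- glass1_mid (a point): Middle of the first glass piece, a round nugget 24 mm across and 13 mm high, about 13 g. The glass pieces lie in a row along the plate and start to slide on it when it is tilted some 14 to 21 degrees.
- glass2_mid (a point): Middle of the second glass piece, a block 20 x 17 x 14 mm, about 12 g.
- glass3_mid (a point): Middle of the third glass piece, a six-sided chunk 25 mm across and 14 mm high, about 13 g.
- bowl: Round open steel bowl, loose, 0.45 kg, 156 mm across the rim, 58 mm high, wall 4 mm, sloping sides; origin at the centre of its underside on the bench.
- stop_face (a point): Point on the front of the bench stop's cork facing, at the middle of its length, 12 mm above the bench. Its x axis points level from the front into the stop, away from the side where the plate goes, so the push is along +x; y runs along the stop.
- stop: The same stop, fixed: a steel angle 130 mm long (y) and 28 mm high, faced with 6 mm of firm cork that hardly yields (under 0.5 mm at 12 N). Two posts with clips and wing nuts stand 27 mm behind the front, 45 mm either side of the middle, 49 mm high, clips swung back. Origin on the bench at the middle of the front face; axes as for the face.
- jar: Bystander: closed glass jar with steel lid, 58 mm across, 75 mm high; origin under its centre.
- pick: Bystander: hand pick lying on the bench, wooden handle 95 mm and thin steel rod 105 mm along its x axis (rod to +x), 13 mm high; origin beneath the joint of handle and rod.
- rod_rest: Bystander: notched steel rod rest, foot 36 mm (x) by 95 mm (y), 43 mm high; origin under its centre.

How it is judged:
By the outcome, as a careful person would: the job done as asked, in the order asked, and still so for the second after the job is handed in, while the arm keeps its last pose, push and grip.
It also fails if it takes over 72 s, if anything falls off the work surface, if the arm or the gripper's body presses on something with over 40 N, if the wrist force passes 120 N, or if a joint passes its speed limit or range.

### The arm

A 7-joint arm with a two-finger parallel gripper is mounted at the origin on the work surface. World frame = base frame: x ahead of the robot, y to its left, z up, the work surface at z = 0. Lengths are in mm, angles in rad, forces in N, time in s.
With the tool pointing down it reaches from about 400 to 875 mm from the base axis. Payload 4.4 kg.
Tool frame: the origin (TCP) lies at the very end of the fingers, on their centre line; the grasp point (between the pads) lies ctrl.grip_depth behind it (ctrl.grip_depth is the distance from the TCP to the grasp point, in mm); y points along the fingers, x is the direction in which the jaws open and shut, and the axes are right-handed (so a half turn about y gives the same grasp; the last joint's range is limited). The gripper opens to 85 mm and grips with 20 to 120 N. Pads are 22 mm wide; open, the fingers measure 114 mm over their backs; the gripper's body (76 mm by 85 mm) begins 54 mm behind the grasp point. The pads swing forward as they close: fully open they stand 13 mm farther back than shut.
Start: joints at [-1.226, 0.628, 0.038, 1.517, -0.027, 0.996, -0.02], TCP at [259.551, 595.945, 231.313] pointing down, gripper open.
Joint ranges: [-3.06, 3.06], [-0.37, 2.12], [-1.25, 1.32], [0.18, 2.47], [-1.1, 4.24], [0.23, 1.98], [-2.94, 2.94]. Speed limits (rad/s): [2.57, 2.57, 3.14, 3.14, 3.14, 3.14, 3.14].

### API

Orientations are given as [roll, pitch, yaw] about the fixed x, y, z axes, in that order (R = Rz(yaw) Ry(pitch) Rx(roll)).
In Python, from cell import ctrl gives the robot as it stands.
- The arm moves only by the tool apply_moves, never from a script. Its argument "motion" is a list of rows, each a list of 5 numbers: the shift along the tool's x, y, z in cm, then the turn about the tool's y in rad, then the finger opening in cm, from 0 to 8.54. In form: [[tx, ty, tz, roll, hand], ...]. A call has 1 to 20 rows; each row is the pose to reach, as a shift and turn from the pose commanded when the call began, along the tool's axes at that moment; what a row does not reach only later rows make up. A row lasts 1/8 s, in which the tool goes at most 62.5 mm and 10.7 degrees, less where a joint would pass 70% of its speed; a pose out of reach is approached as far as the arm can. A call with a gripper value outside its range is refused whole. The fingers move at their own pace and stop on an object; the grip force is fixed at half the most. Time passes only in rows, so rows that repeat a pose let the fingers close. It gives the time, the measured TCP pose, the force and the opening at its end, in the units of the state.
- ctrl.read_state(): the state, without advancing time (a new reading comes with each control period).
- ctrl.get_image(name): name is "scene" or "top" or "wrist"; returns a dict with "image" (400x640x3 uint8, red, green, blue), "vfov" (degrees; the focal length in pixels is half the picture's height over the tangent of half this angle, whatever the lens; pixels are square), "cx", "cy" (the principal point, pixels), "extrinsics" (4x4, takes a point from world to camera coordinates); the wrist camera has in their place "tool_from_camera" (4x4, takes a point from camera to tool coordinates, whose origin is the TCP and whose axes are the tool frame's). Camera axes: x right, y up, looking along -z (the intrinsics and any distortion apply to the point x, -y, -z); pixel columns grow to the right and rows downward; lengths in mm; the calibration is good to about 2 mm. A picture is of the moment at which its call begins: read the wrist's pose just before it. There is no depth.
- ctrl.finish_job(): hands the job in, once; it reports no verdict.
Trained networks look in a picture, given as the dict that the camera call returned (one of the last four; its "shot" number tells which), for a name from the list of things; names that differ only in an ending like _2 or _b are one class to them, and where a whole thing is asked for, a point or a joint stands for the part that bears it (a point fixed in the world has none). Each returns a list of dicts, best first, with "confidence" (0 to 1); they miss things now and then, are a little off and sometimes report something else, mostly with a low value. They report only what shows in the picture. A call takes as long as a camera call.
- ctrl.search_frame(picture, query): "location" ([x, y, z] in mm, in world coordinates, good to about 4 mm: the middle of the surface that is visible of it).
- ctrl.mark_of(picture, query): "location" ([x, y, z] in mm, in world coordinates, good to about 4 mm: a listed point, or the origin of a listed thing).
The state is a dict: "clock": time; "qpos": joint angles; "qd": joint speeds; "tau": joint torques, N m; "eef_pos": TCP position; "tool_rot": TCP orientation; "force": force on the tool from outside, world axes, zero at the start; "torque": the same for the moment, N m; "width": finger opening in mm.
Only numpy, scipy, OpenCV 4.12 (cv2) and the standard library are available. Lean on these libraries where they do the work, as an engineer would, in place of code of your own. Each camera call takes 0.05 s, during which the arm holds its last target.

## Working session

There is one attempt and no reset: what is moved stays moved. The work goes in short steps, Python scripts to look and compute and a tool call to move; the robot and the scene stay as the last step left them, time stands still between calls to the robot, and variables do not carry over. Pictures are saved under pics/ and viewed, and the job is handed in when it is done.

Besides the shell and the picture viewer there is one more tool, called after "Request:" as name(argument=value, ...), one argument or row to a line, values as JSON. apply_moves: Moves the arm, as the interface text tells. Its arguments: {"type":"object","properties":{"motion":{"type":"array","items":{"type":"array","items":{"type":"number"}}}},"required":["motion"]}

```bash
ls; mkdir -p pics; python3 - <<'E'
from cell import ctrl
import cv2
s=ctrl.read_state()
for k in s: print(k,s[k])
print(ctrl.grip_depth)
for n in ["scene","top"]:
    p=ctrl.get_image(n)
    cv2.imwrite(f"pics/{n}0.png",p["image"][:,:,::-1])
    print(n,{k:v for k,v in p.items() if k!="image"})
    for q in ["marver_mid","glass1_mid","glass2_mid","glass3_mid","bowl","stop_face","stop","jar","pick","rod_rest"]:
        r=ctrl.mark_of(p,q); print(q,[(x["location"],x["confidence"]) for x in r[:2]], r[0].keys() if r else 0)
print(ctrl.read_state()["clock"])
E
```

```text
pics
clock 0.0
qpos [-1.22581659  0.62935105  0.03845099  1.518381   -0.02701177  0.99625311
 -0.01998983]
qd [ 0.00104542 -0.00132745  0.00063175 -0.00044275  0.00130391 -0.00183727
  0.00092549]
tau [-1.27002013e-04 -5.63409877e+01  1.22627735e+00 -1.93446922e+01
  1.10530943e-02  1.06726433e-02 -4.03879511e-06]
eef_pos [259.2895569  595.37118837 230.38187946]
tool_rot [-1.57081677  0.00187417  1.16001273]
force [ 0.85792074 -0.65303877 -0.09273903]
torque [-0.0147716   0.01827843 -0.01813344]
width 85.33612285645037
18.700000000000003
scene {'vfov': 54.06142583305864, 'cx': 319.2992500307571, 'cy': 198.3308869658067, 'extrinsics': array([[ 7.19763729e-01,  6.93963835e-01,  1.88247329e-02,
        -3.92108763e+02],
       [-5.08389584e-01,  5.08437309e-01,  6.95004700e-01,
         2.11024529e+02],
       [ 4.72736930e-01, -5.09809473e-01,  7.18758719e-01,
        -1.36081958e+03],
       [ 0.00000000e+00,  0.00000000e+00,  0.00000000e+00,
         1.00000000e+00]]), 'shot': 1}
marver_mid [([496.6, 301.3, 10.4], 0.74)] dict_keys(['location', 'confidence'])
glass1_mid [([468.5, 285.
[... 1263 characters left out ...]
284.1, 24.9], 0.58)] dict_keys(['location', 'confidence'])
glass2_mid [([491.3, 302.3, 26.4], 0.66)] dict_keys(['location', 'confidence'])
glass3_mid [([539.2, 310.0, 20.9], 0.63)] dict_keys(['location', 'confidence'])
bowl [([479.5, -287.8, -1.7], 0.88)] dict_keys(['location', 'confidence'])
stop_face [([672.6, 39.3, 16.1], 0.8)] dict_keys(['location', 'confidence'])
stop [([667.0, 37.9, -0.8], 0.94)] dict_keys(['location', 'confidence'])
jar [([701.6, 233.8, 4.1], 0.82)] dict_keys(['location', 'confidence'])
pick [([700.8, -263.8, 3.9], 0.65)] dict_keys(['location', 'confidence'])
rod_rest [([409.3, -12.9, -4.6], 0.97), ([698.5, 235.9, 1.7], 0.73)] dict_keys(['location', 'confidence'])
1.1
```

View images.

View pics/scene0.png

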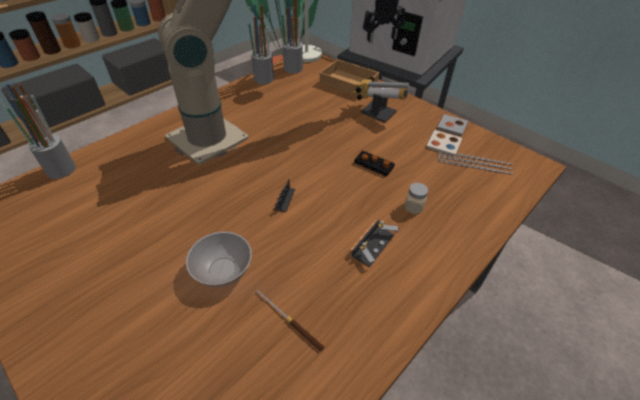

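View pics/top0.png

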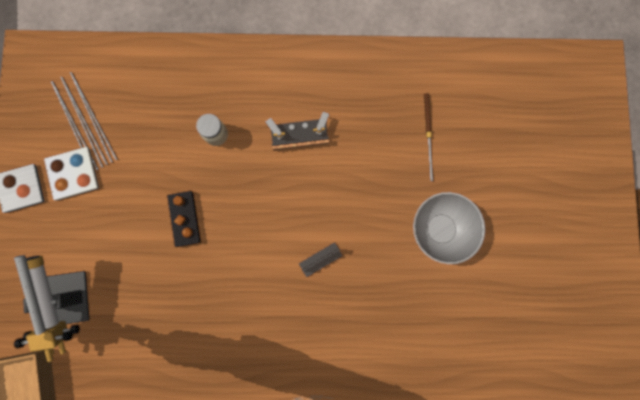

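```bash
cat > h.py <<'E'
import numpy as np, cv2
from cell import ctrl
from scipy.spatial.transform import Rotation as Ro
def f_of(p): return p["image"].shape[0]/2/np.tan(np.radians(p["vfov"])/2)
def w2c(p,st=None):
    if "extrinsics" in p: return np.array(p["extrinsics"])
    T=np.eye(4); T[:3,:3]=Ro.from_euler("xyz",st["tool_rot"]).as_matrix(); T[:3,3]=st["eef_pos"]
    return np.linalg.inv(T@np.array(p["tool_from_camera"]))
def proj(p,P,st=None):
    E=w2c(p,st); c=(E[:3,:3]@np.atleast_2d(P).T).T+E[:3,3]; f=f_of(p)
    return np.c_[p["cx"]+f*c[:,0]/-c[:,2], p["cy"]-f*c[:,1]/-c[:,2]]
def unproj(p,uv,z,st=None):
    E=w2c(p,st); f=f_of(p); uv=np.atleast_2d(uv)
    d=np.c_[(uv[:,0]-p["cx"])/f,-(uv[:,1]-p["cy"])/f,-np.ones(len(uv))]
    R=E[:3,:3]; o=-R.T@E[:3,3]; d=(R.T@d.T).T
    t=(z-o[2])/d[:,2]; return o+t[:,None]*d
def rect(cx,cy,yaw,L=120,W=56,z=18):
    c,s=np.cos(yaw),np.sin(yaw); q=np.array([[1,1],[1,-1],[-1,-1],[-1,1]])*[L/2,W/2]
    return np.c_[cx+q[:,0]*c-q[:,1]*s, cy+q[:,0]*s+q[:,1]*c, np.full(4,z)]
def toolmove(dw,st):
    "world shift mm -> tool shift cm"
    return Ro.from_euler("xyz",st["tool_rot"]).as_matrix().T@np.array(dw)/10
def save(n,img,s=1,crop=None):
    if crop: img=img[crop[1]:crop[3],crop[0]:crop[2]]
    cv2.imwrite("pics/"+n,cv2.resize(img,None,fx=s,fy=s,interpolation=cv2.INTER_CUBIC)[:,:,::-1])
E
python3 - <<'E'
from h import *
p=ctrl.get_image("top"); im=p["image"]
save("plate1.png",im,6,(150,170,250,260)); 
g=im.max(2).astype(int)
m=(im.max(2)<75).astype(np.uint8); 
n,l,s,c=cv2.connectedComponentsWithStats(m)
k=l[235,187] or l[230,176]
for i in range(1,n):
    if s[i,4]>200: print(i,s[i],c[i])
# silhouette fit
sub=np.zeros_like(m); sub[185:255,160:205]=1
for th in (60,75,90):
    mm=((im.max(2)<th)*sub).astype(np.uint8); mm=cv2.morphologyEx(mm,cv2.MORPH_CLOSE,np.ones((9,9)))
    pts=np.argwhere(mm)[:,::-1].astype(np.float32); r=cv2.minAreaRect(pts); b=cv2.boxPoints(r)
    w=unproj(p,b,14); print(th,r,w.mean(0).round(1)); 
    for i in range(4):
        e=w[(i+1)%4]-w[i]; print(np.linalg.norm(e).round(1),np.degrees(np.arctan2(e[1],e[0])).round(1))
print(proj(p,rect(499,297,np.radians(6.5))))
save("stop1.png",im,8,(255,100,345,165))
E
```

```text
8 [ 168  192   33   54 1095] [185.01187215 219.09497717]
10 [306 251  35  21 210] [323.6952381  261.66666667]
13 [  48  272   42   73 1245] [ 70.30200803 309.91646586]
18 [ 36 351  20  49 607] [ 45.38220758 377.33278418]
60 ((184.24853515625, 218.6156005859375), (51.47136306762695, 24.785322189331055), 81.25383758544922) [498.8 297.1  14. ]
55.6 -80.5
116.8 -169.0
54.8 99.2
116.6 11.3
75 ((184.158935546875, 218.78321838378906), (52.68782043457031, 25.925750732421875), 81.25383758544922) [498.5 297.3  14. ]
58.1 -80.5
119.5 -169.0
57.3 99.2
119.3 11.4
90 ((184.3104705810547, 218.69033813476562), (53.519283294677734, 27.253360748291016), 80.90972137451172) [498.7 296.9  14. ]
61.1 -80.2
121.4 -168.7
60.3 99.6
121.2 11.7
[[169.41650935 193.11437295]
 [194.31782288 190.56317245]
 [198.21831532 243.67642338]
 [172.96166847 246.35696248]]
```

```bash
python3 - <<'E'
from h import *
st=ctrl.read_state(); print(st["clock"],toolmove(np.array([498.6,297,180])-st["eef_pos"],st))
p=ctrl.get_image("wrist"); print(p["tool_from_camera"],p["vfov"]); save("w0.png",p["image"])
E
```

```text
1.15 [-17.85859283   5.12987879 -33.85356389]
[[ 9.99999764e-01 -1.15124739e-04  6.77693636e-04 -9.73042270e-02]
 [ 6.78552883e-04  3.23008256e-01 -9.46395903e-01 -1.43563521e+02]
 [-1.09947058e-04  9.46396140e-01  3.23008258e-01  8.28374346e+01]
 [ 0.00000000e+00  0.00000000e+00  0.00000000e+00  1.00000000e+00]] 68.07158205011388
```

View pics/plate1.png

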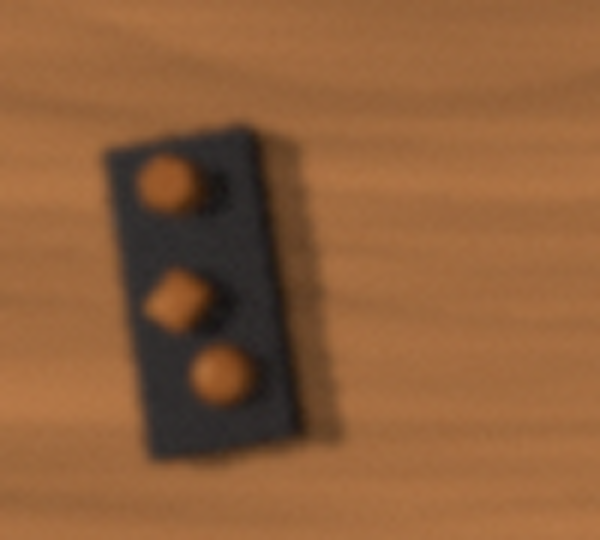

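View pics/stop1.png

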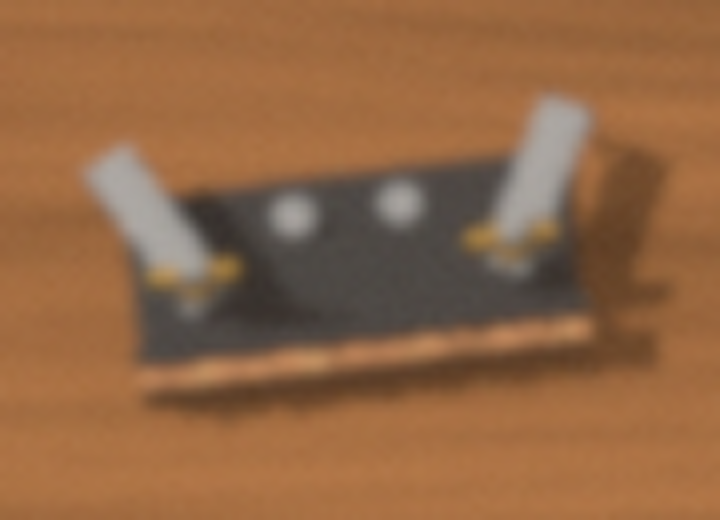

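View pics/w0.png

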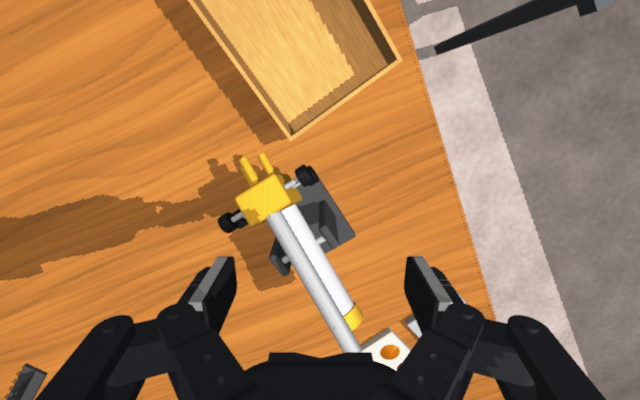

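Request:
apply_moves(
  motion=[
    [-4, 1, -7.5, -0.15, 8.5],
    [-8, 2, -15, -0.3, 8.5],
    [-12, 3, -22.5, -0.45, 8.5],
    [-15, 4, -28, -0.57, 8.5],
    [-17.4, 5, -32.6, -0.57, 8.5],
    [-17.9, 5.1, -33.9, -0.57, 8.5],
    [-17.9, 5.1, -33.9, -0.57, 8.5],
    [-17.9, 5.1, -33.9, -0.57, 8.5],
  ],
)

```text
clock: 2.2
eef_pos: [499.3, 295.9, 180.2]
tool_rot: [-1.571, -0.0, 1.728]
force: [0.2, 2.1, -0.1]
width: 85.1
```

```bash
python3 - <<'E'
from h import *
st=ctrl.read_state(); p=ctrl.get_image("wrist"); save("w1.png",p["image"]); print(st["clock"],st["eef_pos"],st["tool_rot"],st["force"],st["qpos"])
for q in ["marver_mid","glass1_mid","glass3_mid"]: print(q,ctrl.mark_of(p,q)[:2])
print(proj(p,rect(498.6,297,np.radians(10.5)),st))
E
```

```text
2.2 [499.26572159 295.86141223 180.19395721] [-1.57054058e+00 -1.59844129e-04  1.72785283e+00] [ 0.18207923  2.06546026 -0.1235949 ] [-0.50332603  0.59059717 -0.12359064  1.7684623   0.09656715  0.78856582
  1.0535251 ]
marver_mid [{'location': [495.5, 295.6, 5.2], 'confidence': 0.94}]
glass1_mid [{'location': [468.8, 287.1, 23.2], 'confidence': 0.9}, {'location': [407.9, -10.3, 2.0], 'confidence': 0.74}]
glass3_mid [{'location': [541.7, 311.1, 22.5], 'confidence': 0.8}]
[[347.62656849 229.45811196]
 [298.1929919  230.63266183]
 [292.20429905 121.63703756]
 [348.07638745 120.12383861]]
```

View pics/w1.png

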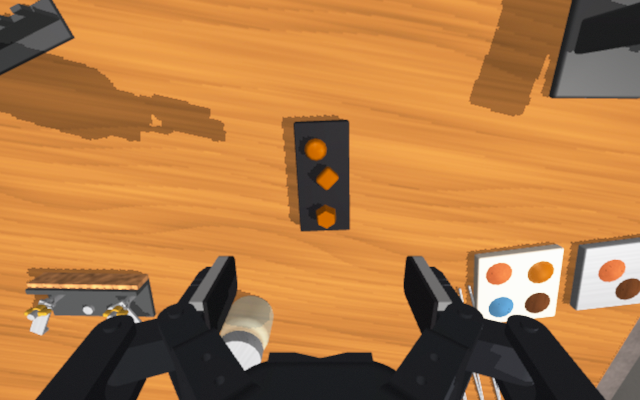

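```bash
cat >> h.py <<'E'
from scipy.optimize import minimize
def fitrect(p,st,x0,z=18,L=120,W=56,dark=True,roi=40):
    "maximise mean gradient along the projected top-face edges"
    g=cv2.GaussianBlur(cv2.cvtColor(p["image"],cv2.COLOR_RGB2GRAY).astype(np.float32),(0,0),1.0)
    gx=cv2.Sobel(g,cv2.CV_32F,1,0);gy=cv2.Sobel(g,cv2.CV_32F,0,1)
    def sc(v):
        c=proj(p,rect(*v,L,W,z),st); t=np.linspace(.04,.96,60)[:,None]; s=0
        for i in range(4):
            a,b=c[i],c[(i+1)%4]; q=(a+(b-a)*t).astype(np.float32); d=(b-a)/np.linalg.norm(b-a); n=np.array([-d[1],d[0]])
            m=c.mean(0); n=n*np.sign(n@(a-m))
            vx=cv2.remap(gx,q[None,:,0],q[None,:,1],cv2.INTER_LINEAR);vy=cv2.remap(gy,q[None,:,0],q[None,:,1],cv2.INTER_LINEAR)
            s+=np.clip(vx*n[0]+vy*n[1],0,150).mean()
        return -s
    best=None
    for dx in (-3,0,3):
        for dy in (-3,0,3):
            for dw in (-.04,0,.04):
                v0=np.array(x0)+[dx,dy,dw]
                r=minimize(sc,v0,method="Nelder-Mead",options=dict(initial_simplex=[v0,v0+[2,0,0],v0+[0,2,0],v0+[0,0,.03]]))
                if best is None or r.fun<best.fun: best=r
    return best.x,best.fun
E
python3 - <<'E'
from h import *
st=ctrl.read_state(); p=ctrl.get_image("wrist")
x,f=fitrect(p,st,[498.6,298,.175]); print(x,np.degrees(x[2]),f,proj(p,rect(*x),st))
x,f=fitrect(ctrl.get_image("top"),None,[498.6,298,.175]); print(x,np.degrees(x[2]),f)
save("w1s.png",p["image"],4,(0,240,190,360))
E
```

```text
[4.97737750e+02 2.98043927e+02 1.94695986e-01] 11.15525827430636 -597.1618412415028 [[346.03033454 229.58181815]
 [296.69154892 231.03657242]
 [289.83022442 122.33425315]
 [345.5839195  120.48903317]]
[4.97958276e+02 2.96091533e+02 1.66651141e-01] 9.548407020269861 -453.81231561978586
```

View pics/w1s.png

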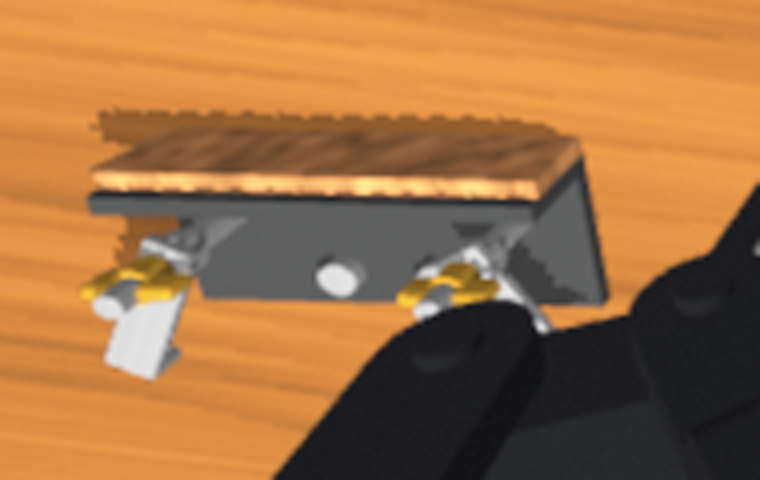

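```bash
python3 - <<'E'
from h import *
st=ctrl.read_state(); p=ctrl.get_image("wrist"); im=p["image"].copy()
s=6; big=cv2.resize(im[105:245,270:375],None,fx=s,fy=s,interpolation=cv2.INTER_CUBIC)[:800]
big=cv2.resize(im[110:240,270:370],None,fx=4.5,fy=4.5,interpolation=cv2.INTER_CUBIC)
for x,c in (([497.7,298.0,.1947],(255,0,0)),([499,299.5,.175],(0,255,0))):
    q=((proj(p,rect(*x),st)-[270,110]+.5)*4.5).astype(int); cv2.polylines(big,[q],True,c,1)
save("w1o.png",big)
E
```

```text
(no output)
```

View pics/w1o.png

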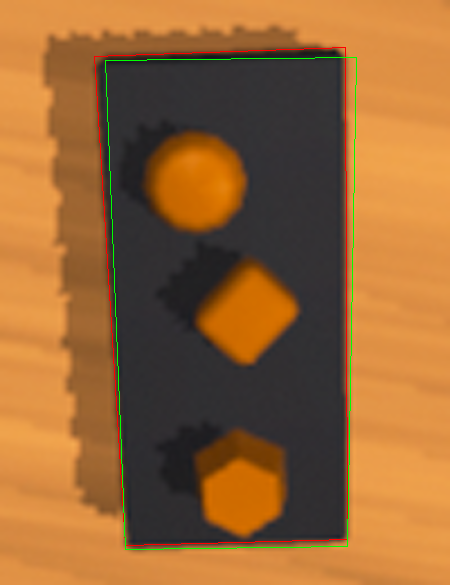

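```bash
python3 - <<'E'
from h import *
st=ctrl.read_state(); print(toolmove(np.array([473.2,293.2,2.5])-st["eef_pos"],st))
E
```

```text
[-0.06186973 17.80264938  2.53327475]
```

Request:
apply_moves(
  motion=[
    [-0.06, 4, 2.5, -0.037, 8.5],
    [-0.06, 9, 2.53, -0.037, 8.5],
    [-0.06, 14, 2.53, -0.037, 8.5],
    [-0.06, 16.8, 2.53, -0.037, 8.5],
    [-0.06, 17.75, 2.53, -0.037, 8.5],
    [-0.06, 17.75, 2.53, -0.037, 8.5],
  ],
)

```text
clock: 3.3
eef_pos: [473.9, 292.3, 2.9]
tool_rot: [-1.571, -0.0, 1.768]
force: [-0.4, -0.2, 0.7]
width: 84.9
```

```bash
python3 - <<'E'
from h import *
st=ctrl.read_state(); p=ctrl.get_image("wrist"); save("w2.png",p["image"]); print(st["clock"],st["eef_pos"],st["tool_rot"],st["force"])
E
```

```text
3.3 [473.86845238 292.28827642   2.89287891] [-1.57065488e+00 -5.81995485e-05  1.76760369e+00] [-0.40211532 -0.21478782  0.71284289]
```

View pics/w2.png

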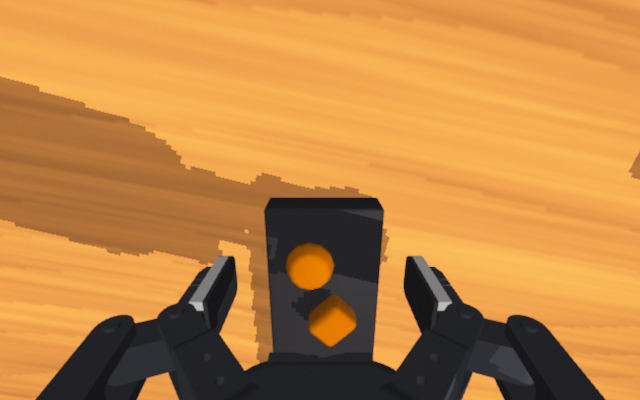

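Request:
apply_moves(
  motion=[
    [0, 0, 0, 0, 7],
    [0, 0, 0, 0, 6.2],
    [0, 0, 0, 0, 5.7],
    [0, 0, 0, 0, 5.5],
    [0, 0, 0, 0, 5.5],
    [0, 0, 0, 0, 5.5],
    [0, 0, 0, 0, 5.5],
  ],
)

```text
clock: 4.22
eef_pos: [474.3, 292.3, 3.6]
tool_rot: [-1.572, -0.001, 1.767]
force: [-1.3, 0.0, 5.1]
width: 55.5
```

Request:
apply_moves(
  motion=[
    [0, -0.2, 0, 0, 5.5],
    [0, -0.5, 0, 0, 5.5],
    [0, -0.8, 0, 0, 5.5],
    [0, -0.8, 0, 0, 5.5],
  ],
)

```text
clock: 4.72
eef_pos: [474.0, 291.9, 11.0]
tool_rot: [-1.571, -0.0, 1.767]
force: [0.1, 0.9, -2.6]
width: 55.2
```

```bash
python3 - <<'E'
from h import *
st=ctrl.read_state(); p=ctrl.get_image("wrist"); save("w3.png",p["image"]); print(st["clock"],st["eef_pos"],st["tool_rot"],st["force"],st["torque"],st["width"])
p=ctrl.get_image("scene"); save("s3.png",p["image"],4,(320,120,470,220))
E
```

```text
4.725 [474.0370511  291.85323402  10.96024637] [-1.57094662e+00 -9.08857397e-05  1.76691551e+00] [ 0.13687845  0.87902685 -2.61117924] [ 0.00492464  0.08268853 -0.00943781] 55.16863500509668
```

View pics/w3.png

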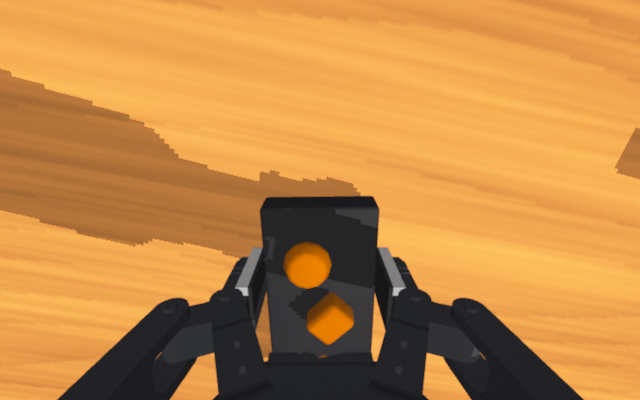

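View pics/s3.png

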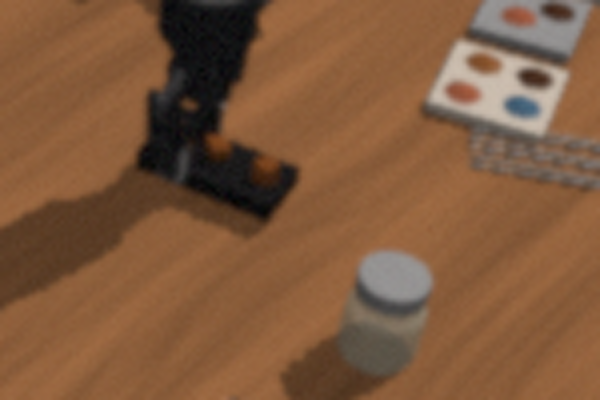

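Request:
apply_moves(
  motion=[
    [0, 0, 0, 0, 5.55],
    [0, 0, 0, 0, 5.55],
    [0, 0, 0, 0, 5.55],
  ],
)

```text
clock: 5.2
eef_pos: [473.9, 291.8, 10.7]
tool_rot: [-1.571, 0.0, 1.767]
force: [-0.1, 0.2, -1.0]
width: 55.3
```

Request:
apply_moves(
  motion=[
    [0, 0, 0, 0, 5.6],
    [0, 0, 0, 0, 5.6],
    [0, 0, 0, 0, 5.6],
  ],
)

```text
clock: 5.58
eef_pos: [474.2, 291.9, 11.0]
tool_rot: [-1.571, -0.0, 1.767]
force: [-1.0, -1.0, -0.5]
width: 56.3
```

```bash
python3 - <<'E'
from h import *
st=ctrl.read_state();  print(st["clock"],st["eef_pos"],st["force"],st["torque"],st["width"])
E
```

```text
5.575 [474.24020806 291.94486342  11.00291358] [-0.97627863 -0.95497617 -0.45362714] [-0.01352381 -0.00880823  0.00921524] 56.28271139531102
```

```bash
python3 - <<'E'
from h import *
p=ctrl.get_image("wrist"); save("w4.png",p["image"])
p=ctrl.get_image("scene"); save("s4.png",p["image"],5,(345,140,445,200))
E
```

```text
(no output)
```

View pics/w4.png

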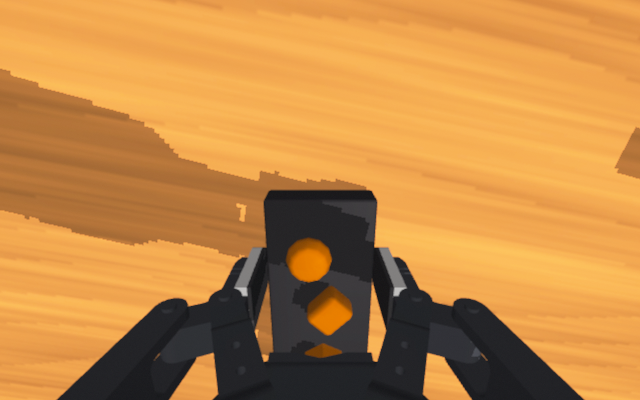

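View pics/s4.png

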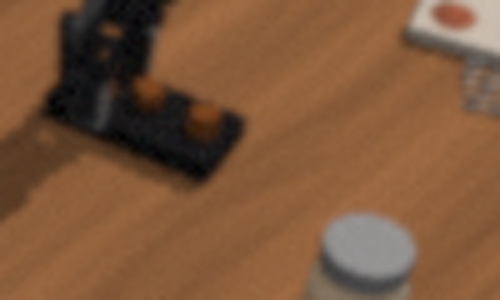

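Request:
apply_moves(
  motion=[
    [0, 0.3, 0, 0, 5.6],
    [0, 0.6, 0, 0, 5.7],
    [0, 0.8, 0, 0, 6.5],
    [0, 0.8, 0.5, 0, 7],
    [0, 0.8, 1.3, 0, 7],
    [0, 0.8, 1.5, 0, 7],
    [0, 0.8, 1.5, 0, 6.5],
  ],
)

```text
clock: 6.55
eef_pos: [459.1, 289.0, 2.9]
tool_rot: [-1.571, -0.0, 1.767]
force: [0.2, 0.1, 0.6]
width: 64.8
```

```bash
python3 - <<'E'
from h import *
st=ctrl.read_state();  print(st["clock"],st["eef_pos"],st["force"],st["torque"],st["width"])
p=ctrl.get_image("wrist"); save("w5.png",p["image"])
E
```

```text
6.55 [459.07082998 289.00239047   2.92707575] [0.17531786 0.08280332 0.57069919] [-0.02248831 -0.03249094 -0.02068257] 64.83877342078108
```

View pics/w5.png

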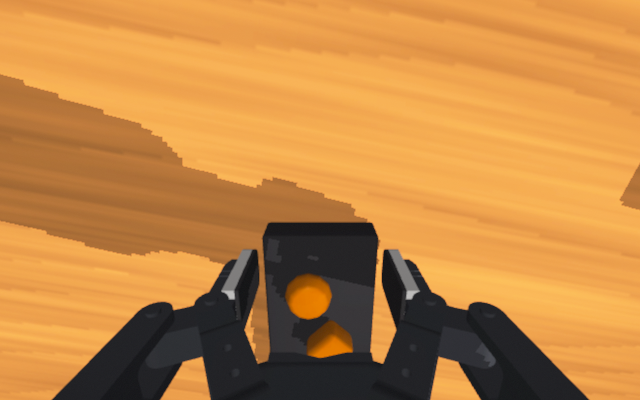

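Request:
apply_moves(
  motion=[
    [0, 0, 0, 0, 5.8],
    [0, 0, 0, 0, 5.4],
    [0, 0, 0, 0, 5.0],
    [0, 0, 0, 0, 4.6],
    [0, 0, 0, 0, 4.5],
    [0, -0.3, 0, 0, 4.5],
    [0, -0.8, 0, 0, 4.5],
    [0, -0.8, 0, 0, 4.5],
  ],
)

```text
clock: 7.6
eef_pos: [459.4, 289.0, 11.0]
tool_rot: [-1.571, -0.0, 1.767]
force: [0.3, 0.3, -2.2]
width: 54.2
```

```bash
python3 - <<'E'
from h import *
st=ctrl.read_state();  print(st["clock"],st["eef_pos"],st["tool_rot"],st["force"],st["torque"],st["width"])
p=ctrl.get_image("wrist"); save("w6.png",p["image"])
c=np.radians(70); 
print(toolmove(np.array([394,-257,125])-st["eef_pos"],st))
E
```

```text
7.6 [459.40877366 288.99229118  11.03850788] [-1.57114552e+00 -2.18998472e-04  1.76686640e+00] [ 0.25129394  0.26410442 -2.20343078] [-0.03778054  0.10076665 -0.02571627] 54.21625395521652
[-52.27632903 -11.41355183  17.04838326]
```

View pics/w6.png

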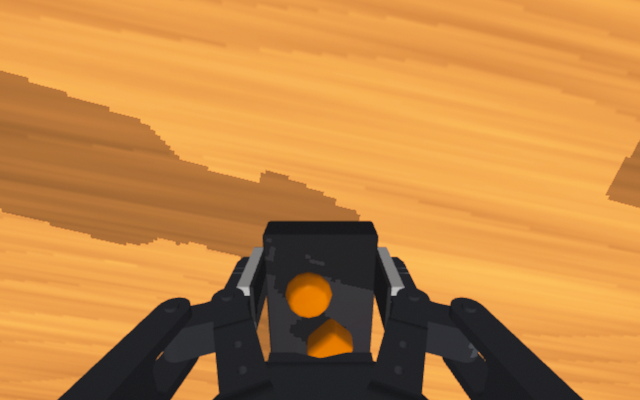

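Request:
apply_moves(
  motion=[
    [0, -0.5, 0, 0, 4.5],
    [0, -1.5, 0, 0, 4.5],
    [0, -3, 0, 0, 4.5],
    [0, -4.8, 0, 0, 4.5],
    [0, -6.8, 0, 0, 4.5],
    [0, -8.6, 0, 0, 4.5],
    [-0.4, -10.1, 0.1, 0, 4.5],
    [-1.2, -11, 0.4, 0, 4.5],
    [-2.4, -11.4, 0.8, 0, 4.5],
    [-4, -11.4, 1.3, 0, 4.5],
    [-6, -11.4, 2, 0.02, 4.5],
    [-8.4, -11.4, 2.7, 0.05, 4.5],
    [-11.2, -11.4, 3.7, 0.09, 4.5],
    [-14, -11.4, 4.6, 0.13, 4.5],
    [-16.8, -11.4, 5.5, 0.17, 4.5],
    [-19.4, -11.4, 6.3, 0.21, 4.5],
    [-21.6, -11.4, 7, 0.24, 4.5],
    [-23.2, -11.4, 7.6, 0.26, 4.5],
    [-24.2, -11.4, 7.9, 0.27, 4.5],
    [-24.6, -11.4, 8, 0.27, 4.5],
  ],
)

```text
clock: 10.15
eef_pos: [428.7, 31.6, 124.8]
tool_rot: [-1.571, -0.0, 1.496]
force: [-0.1, 0.7, -2.4]
width: 54.5
```

```bash
python3 - <<'E'
from h import *
st=ctrl.read_state();  print(st["clock"],st["eef_pos"],st["tool_rot"],st["force"],st["torque"],st["width"])
p=ctrl.get_image("wrist"); save("w7.png",p["image"])
print(toolmove(np.array([394,-257,125])-st["eef_pos"],st))
p=ctrl.get_image("top"); save("t7.png",p["image"])
E
```

```text
10.15 [428.68650612  31.61135618 124.75818944] [-1.57073978e+00 -1.25173777e-04  1.49642100e+00] [-0.11654788  0.70747955 -2.39900874] [-0.00744348  0.07295242  0.01345248] 54.5446468130636
[-2.90390880e+01 -2.77416549e-02  1.31448486e+00]
```

View pics/w7.png

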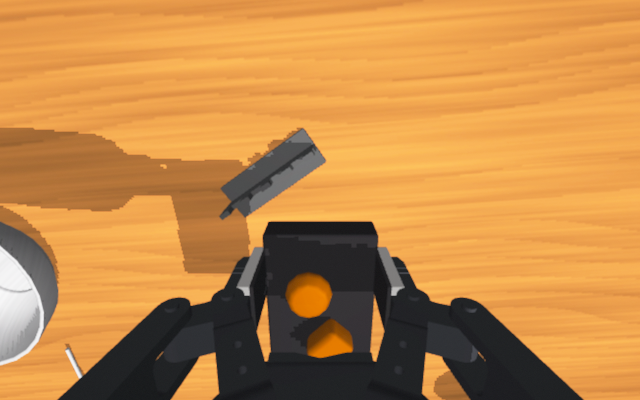

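View pics/t7.png

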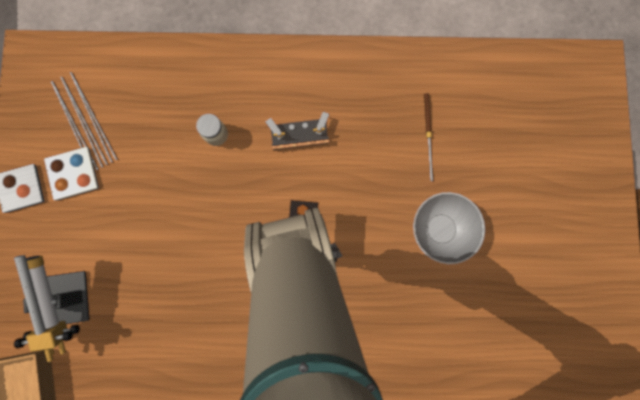

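Request:
apply_moves(
  motion=[
    [-0.4, 0, 0, 0, 4.5],
    [-1.2, 0, 0, 0.01, 4.5],
    [-2.4, 0, 0.1, 0.03, 4.5],
    [-4, 0, 0.2, 0.05, 4.5],
    [-6, 0, 0.3, 0.08, 4.5],
    [-8.4, 0, 0.4, 0.11, 4.5],
    [-11.2, 0, 0.5, 0.14, 4.5],
    [-14, 0, 0.6, 0.17, 4.5],
    [-16.8, 0, 0.8, 0.2, 4.5],
    [-19.6, 0, 0.9, 0.22, 4.5],
    [-22.2, 0.4, 1, 0.24, 4.5],
    [-24.6, 1, 1.1, 0.25, 4.5],
    [-26.6, 1.8, 1.2, 0.26, 4.5],
    [-28, 2.8, 1.3, 0.27, 4.5],
    [-28.8, 3.6, 1.3, 0.27, 4.5],
    [-29, 4.2, 1.3, 0.27, 4.5],
    [-29, 4.4, 1.3, 0.27, 4.5],
    [-29, 4.4, 1.3, 0.27, 4.5],
  ],
)

```text
clock: 12.5
eef_pos: [394.6, -255.4, 80.7]
tool_rot: [-1.57, -0.0, 1.228]
force: [0.2, -0.5, -2.6]
width: 54.3
```

```bash
python3 - <<'E'
from h import *
st=ctrl.read_state();  print(st["clock"],st["eef_pos"],st["tool_rot"],st["force"],st["torque"],st["width"],st["qpos"])
p=ctrl.get_image("wrist"); save("w8.png",p["image"])
p=ctrl.get_image("scene"); save("s8.png",p["image"],4,(150,200,300,320)); print(ctrl.mark_of(p,"bowl")[:1])
E
```

```text
12.5 [ 394.5665039  -255.43801818   80.73582357] [-1.57046153e+00 -4.06486115e-04  1.22822005e+00] [ 0.21749589 -0.54291987 -2.59129774] [0.03904627 0.07013033 0.0051369 ] 54.27121892339881 [ 0.5673222   0.63350946 -0.0759796   2.13610323  0.12164081  0.37628252
  1.62104145]
[{'location': [478.3, -285.9, 1.8], 'confidence': 0.95}]
```

View pics/w8.png

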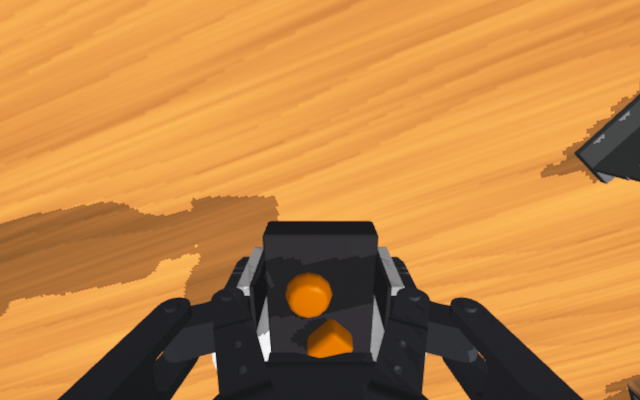

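View pics/s8.png

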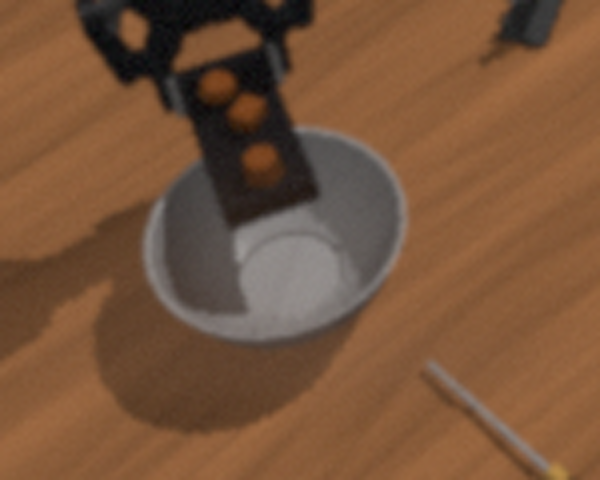

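Request:
apply_moves(
  motion=[
    [0, 0, 0, 0, 5.3],
    [0, 0, 0, 0, 5.4],
    [0, 0, 0, 0, 5.45],
    [0, 0, 0, 0, 5.48],
    [0, 0, 0, 0, 5.48],
  ],
)

```text
clock: 13.28
eef_pos: [394.4, -256.2, 80.8]
tool_rot: [-1.571, 0.0, 1.227]
force: [-0.1, 0.4, -1.8]
width: 55.3
```

```bash
python3 - <<'E'
from h import *
st=ctrl.read_state();  print(st["clock"],st["eef_pos"],st["force"],st["torque"],st["width"])
p=ctrl.get_image("wrist"); save("w9.png",p["image"])
E
```

```text
13.275 [ 394.38470228 -256.20680226   80.78076423] [-0.12806809  0.41920023 -1.81501967] [-0.01919364  0.07488587  0.02545421] 55.25430220805803
```

View pics/w9.png

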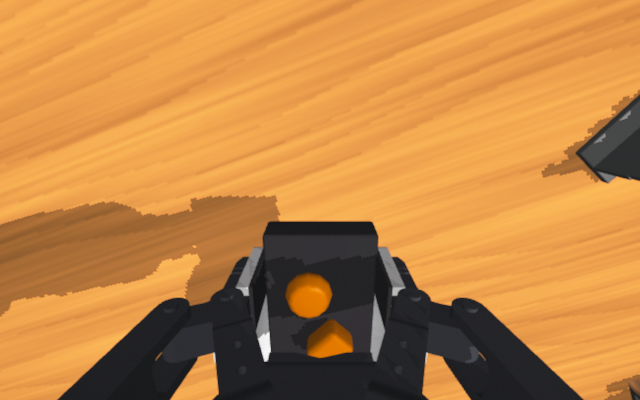

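Still level; loosen in tiny steps.

Request:
apply_moves(
  motion=[
    [0, 0, 0, 0, 5.5],
    [0, 0, 0, 0, 5.51],
    [0, 0, 0, 0, 5.52],
    [0, 0, 0, 0, 5.52],
  ],
)

```text
clock: 13.82
eef_pos: [394.4, -256.2, 80.8]
tool_rot: [-1.571, -0.0, 1.227]
force: [0.1, -0.2, -2.9]
width: 55.4
```

```bash
python3 - <<'E'
from h import *
st=ctrl.read_state();  print(st["clock"],st["eef_pos"],st["force"],st["torque"],st["width"])
p=ctrl.get_image("wrist"); save("w10.png",p["image"])
p=ctrl.get_image("scene"); save("s10.png",p["image"],4,(150,200,300,320))
E
```

```text
13.825 [ 394.37904773 -256.15429861   80.77753965] [ 0.11299712 -0.15756666 -2.89436907] [ 0.06747755  0.05005913 -0.00032801] 55.4157912104525
```

View pics/s10.png

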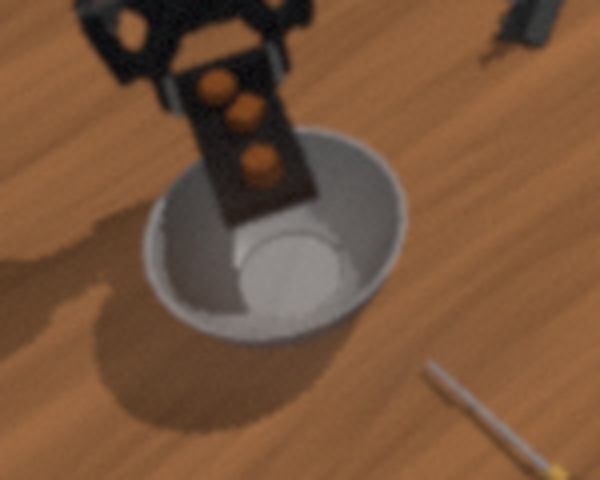

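View pics/w10.png

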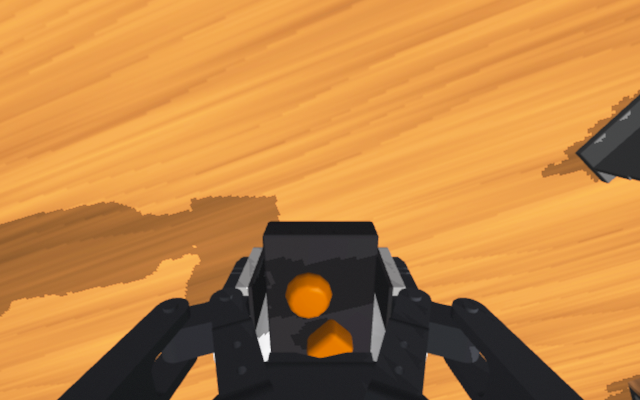

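Request:
apply_moves(
  motion=[
    [0, 0, 0, 0, 5.53],
    [0, 0, 0, 0, 5.53],
    [0, 0, 0, 0, 5.54],
  ],
)

```text
clock: 14.3
eef_pos: [394.4, -256.2, 80.8]
tool_rot: [-1.571, -0.0, 1.227]
force: [1.1, 0.0, -2.3]
width: 55.5
```

```bash
python3 - <<'E'
from h import *
st=ctrl.read_state();  print(st["clock"],st["eef_pos"],st["force"],st["torque"],st["width"])
p=ctrl.get_image("wrist"); save("w11.png",p["image"],1,(160,160,480,400))
E
```

```text
14.3 [ 394.38972814 -256.18296455   80.7968328 ] [ 1.0993094   0.00875364 -2.29544386] [0.03667912 0.1053973  0.00985284] 55.458883723350255
```

View pics/w11.png

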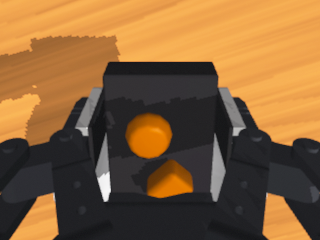

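Request:
apply_moves(
  motion=[
    [0, 0, 0, 0, 5.55],
    [0, 0, 0, 0, 5.55],
    [0, 0, 0, 0, 5.56],
    [0, 0, 0, 0, 5.56],
  ],
)

```text
clock: 14.85
eef_pos: [394.4, -256.2, 80.8]
tool_rot: [-1.571, -0.0, 1.227]
force: [-0.6, -0.3, -2.6]
width: 55.7
```

```bash
python3 - <<'E'
from h import *
st=ctrl.read_state();  print(st["clock"],st["eef_pos"],st["force"],st["torque"],st["width"])
p=ctrl.get_image("wrist"); save("w12.png",p["image"],1,(160,160,480,400))
E
```

```text
14.85 [ 394.35886337 -256.18183182   80.78377169] [-0.62486517 -0.30714776 -2.62081731] [0.01335458 0.06285256 0.03139328] 55.692565618485375
```

View pics/w12.png

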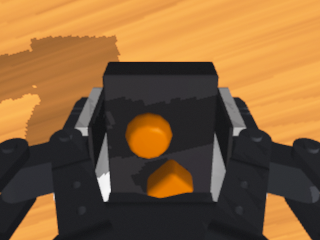

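Request:
apply_moves(
  motion=[
    [0, 0, 0, 0, 5.57],
    [0, 0, 0, 0, 5.57],
    [0, 0, 0, 0, 5.57],
  ],
)

```text
clock: 15.28
eef_pos: [394.4, -256.2, 80.8]
tool_rot: [-1.571, -0.0, 1.227]
force: [-0.4, -0.6, -2.5]
width: 55.9
```

```bash
python3 - <<'E'
from h import *
st=ctrl.read_state();  print(st["clock"],st["eef_pos"],st["force"],st["torque"],st["width"])
p=ctrl.get_image("wrist"); save("w13.png",p["image"],1,(160,160,480,400))
E
```

```text
15.275 [ 394.40242848 -256.16325919   80.78388796] [-0.40408476 -0.61510379 -2.53264105] [ 0.03155236  0.05177983 -0.01353798] 55.91747810446964
```

View pics/w13.png

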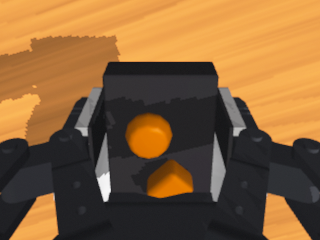

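Request:
apply_moves(
  motion=[
    [0, 0, 0, 0, 5.58],
    [0, 0, 0, 0, 5.57],
  ],
)

```text
clock: 15.58
eef_pos: [394.9, -256.4, 80.9]
tool_rot: [-1.572, 0.0, 1.227]
force: [0.4, -0.7, -1.3]
width: 55.9
```

```bash
python3 - <<'E'
from h import *
st=ctrl.read_state();  print(st["clock"],st["eef_pos"],st["force"],st["torque"],st["width"])
p=ctrl.get_image("wrist"); save("w14.png",p["image"],1,(160,160,480,400))
E
```

```text
15.575 [ 394.87157832 -256.38823254   80.90588439] [ 0.43592172 -0.66977976 -1.33186758] [ 0.02834363 -0.09460738  0.01532263] 55.87311548774403
```

View pics/w14.png

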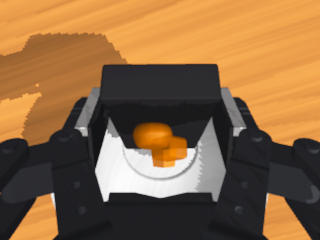

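Request:
apply_moves(
  motion=[
    [0, 0, 0, 0, 5.4],
    [0, 0, 0, 0, 4.8],
    [0, 0, 0, 0, 4.5],
  ],
)

```text
clock: 16.0
eef_pos: [394.8, -256.4, 80.9]
tool_rot: [-1.572, 0.0, 1.227]
force: [1.8, -1.2, -0.4]
width: 54.3
```

```bash
python3 - <<'E'
from h import *
st=ctrl.read_state();  print(st["clock"],st["eef_pos"],st["force"],st["torque"],st["width"])
p=ctrl.get_image("wrist"); save("w15.png",p["image"])
p=ctrl.get_image("scene"); save("s15.png",p["image"],4,(150,200,300,320))
E
```

```text
16.0 [ 394.81599843 -256.3618135    80.89280232] [ 1.84196256 -1.16502811 -0.40014076] [-0.14201892 -0.47424076 -0.00864882] 54.30747616689347
```

View pics/w15.png

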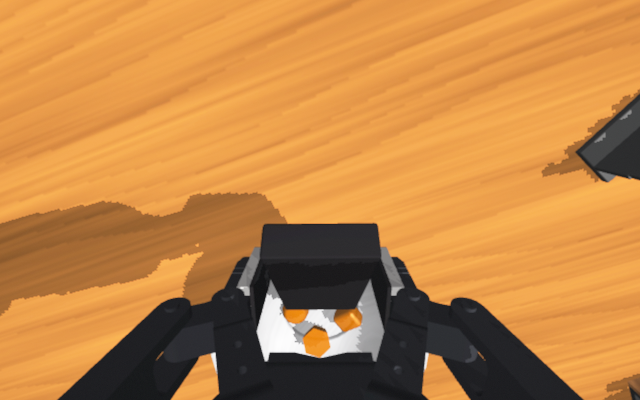

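View pics/s15.png

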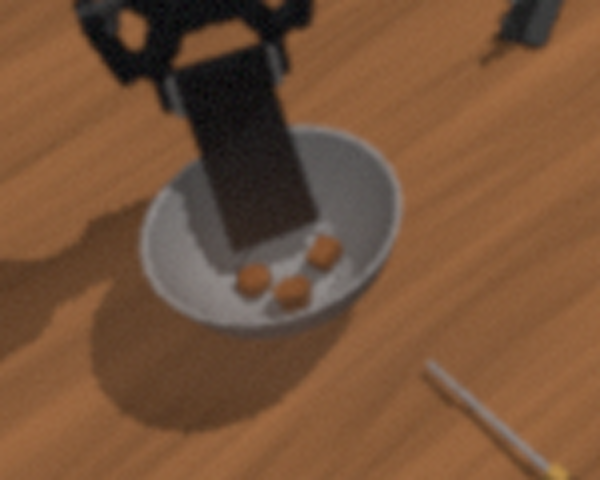

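Request:
apply_moves(
  motion=[
    [0, -0.2, 0, 0, 4.5],
    [0, -0.4, 0, 0, 4.5],
    [0, -0.7, 0, 0, 4.5],
    [0, -1, 0, 0, 4.5],
  ],
)

```text
clock: 16.6
eef_pos: [393.3, -255.8, 90.8]
tool_rot: [-1.569, -0.0, 1.227]
force: [0.1, 0.5, -2.1]
width: 53.9
```

```bash
python3 - <<'E'
from h import *
st=ctrl.read_state();  print(st["clock"],st["eef_pos"],st["force"],st["torque"],st["width"])
p=ctrl.get_image("scene"); save("s16.png",p["image"],4,(150,200,300,320)); print(ctrl.mark_of(p,"bowl")[:1])
E
```

```text
16.6 [ 393.34001551 -255.81061943   90.80229781] [ 0.07391449  0.54093041 -2.09931657] [0.00304049 0.07544757 0.06325834] 53.939878096945186
[{'location': [474.8, -289.2, -0.3], 'confidence': 0.74}]
```

View pics/s16.png

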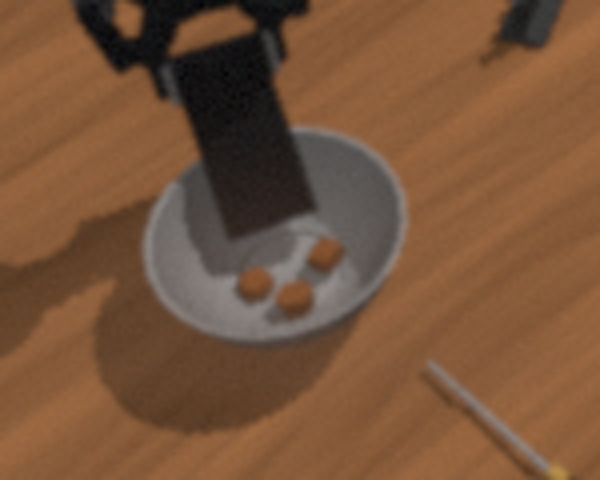

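```bash
python3 - <<'E'
from h import *
st=ctrl.read_state();  print(toolmove(np.array([640,-110,200])-st["eef_pos"],st), np.degrees(st["tool_rot"][2]))
E
```

```text
[ 22.06246808 -10.94887417 -18.27319194] 70.27442241187204
```

Request:
apply_moves(
  motion=[
    [0, -1.5, 0, 0, 4.5],
    [0, -4, 0, 0, 4.5],
    [0, -7, 0, 0, 4.5],
    [1, -9, -0.8, 0, 4.5],
    [3, -10.5, -2.5, -0.04, 4.5],
    [6, -10.9, -5, -0.12, 4.5],
    [9.5, -10.9, -7.9, -0.2, 4.5],
    [13, -10.9, -10.8, -0.28, 4.5],
    [16.5, -10.9, -13.7, -0.36, 4.5],
    [19.5, -10.9, -16.2, -0.42, 4.5],
    [21.3, -10.9, -17.7, -0.46, 4.5],
    [22, -10.9, -18.3, -0.46, 4.5],
    [22, -10.9, -18.3, -0.46, 4.5],
    [22, -10.9, -18.3, -0.46, 4.5],
  ],
)

```text
clock: 18.45
eef_pos: [639.5, -112.1, 199.6]
tool_rot: [-1.569, 0.001, 1.685]
force: [-0.0, -0.4, -1.4]
width: 54.3
```

```bash
python3 - <<'E'
from h import *
st=ctrl.read_state();  print(st["clock"],st["eef_pos"],st["tool_rot"],st["force"],st["torque"],st["width"])
p=ctrl.get_image("wrist"); save("w17.png",p["image"]); np.savez("stopshot.npz",im=p["image"],pos=st["eef_pos"],rot=st["tool_rot"])
print(ctrl.mark_of(p,"stop_face")[:2],ctrl.mark_of(p,"stop")[:2])
E
```

```text
18.45 [ 639.46544173 -112.12498138  199.56397882] [-1.56886788e+00  7.22260801e-04  1.68514700e+00] [-0.04191313 -0.44402622 -1.37194092] [-0.02272286  0.02803495 -0.01516488] 54.34290548057383
[{'location': [665.1, 38.3, 9.3], 'confidence': 0.75}] [{'location': [668.4, 38.1, 3.0], 'confidence': 0.79}]
```

View pics/w17.png

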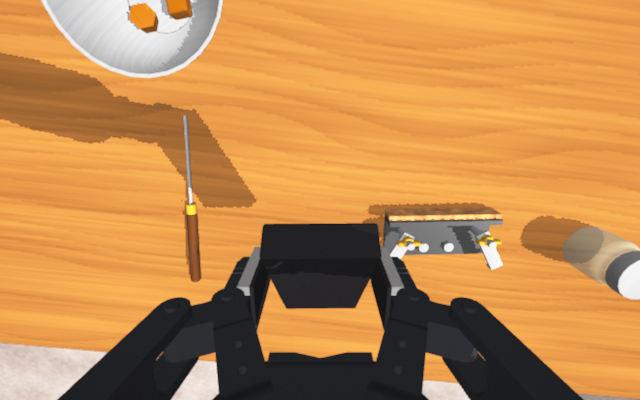

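```bash
python3 - <<'E'
from h import *
d=np.load("stopshot.npz"); st=dict(eef_pos=d["pos"],tool_rot=d["rot"])
p=ctrl.get_image("wrist"); st=ctrl.read_state()
big=cv2.resize(p["image"][195:285,370:515],None,fx=5.5,fy=5.5,interpolation=cv2.INTER_CUBIC); raw=big.copy()
a=np.radians(6.5); n=np.array([np.cos(a),np.sin(a)]); t=np.array([-n[1],n[0]]); o=np.array([669,38])
def P(u,v,z): return np.r_[o+u*n+v*t,z]
for z,u,c in ((0,0,(255,0,0)),(28,0,(0,255,0)),(28,6,(0,0,255))):
    q=((proj(p,[P(u,-65,z),P(u,65,z)],st)-[370,195]+.5)*5.5).astype(int); cv2.line(big,q[0],q[1],c,1); print(proj(p,[P(u,-65,z),P(u,65,z)],st).round(1))
save("stop17.png",np.vstack([raw,big])[:,:], 0.75)
E
```

```text
[[385.3 206.8]
 [490.3 207. ]]
[[390.3 215.4]
 [503.6 215.6]]
[[389.9 220.2]
 [502.5 220.4]]
```

View pics/stop17.png

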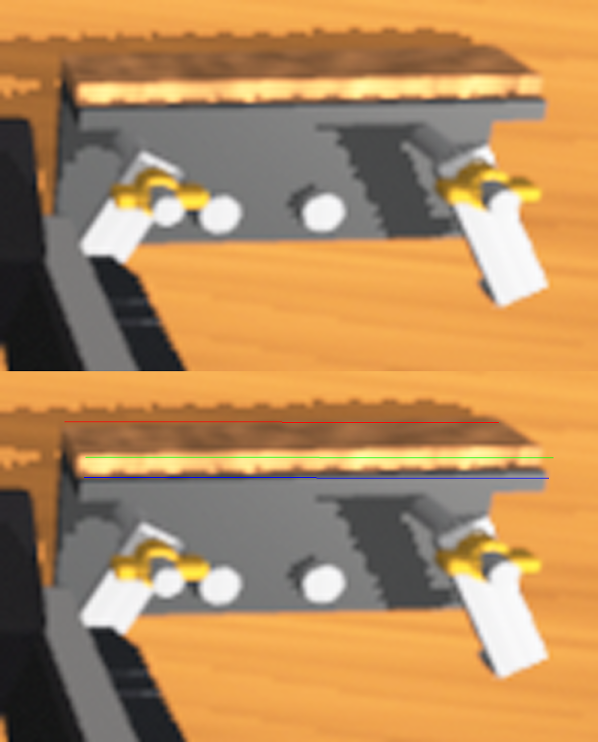

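```bash
python3 - <<'E'
from h import *
from scipy.optimize import least_squares
p=ctrl.get_image("wrist"); st=ctrl.read_state()
im=p["image"].astype(float); g=cv2.GaussianBlur(im[:,:,1],(0,0),0.7)
up=[];lo=[]
for c in range(394,498):
    col=g[206:228,c]; d=np.diff(col); 
    m=np.argmax(col[5:18])+5
    i=np.argmax(d[max(0,m-5):m])+max(0,m-5); j=np.argmin(d[m:m+6])+m
    def sub(k): 
        if 0<k<len(d)-1:
            a,b,e=d[k-1],d[k],d[k+1]; q=a-2*b+e; return k+(0.5*(a-e)/q if q else 0)
        return k
    up.append([c,206+sub(i)+.5]); lo.append([c,206+sub(j)+.5])
up=np.array(up);lo=np.array(lo)
def rob(a):
    r=least_squares(lambda v:v[0]+v[1]*(a[:,0]-446)-a[:,1],[215,0],loss="soft_l1",f_scale=.3); return r.x
ru,rl=rob(up),rob(lo); print(ru,rl)
for r,z in ((ru,28),(rl,28)):
    uv=np.array([[390,r[0]+r[1]*(390-446)],[501,r[0]+r[1]*(501-446)]]); w=unproj(p,uv,z,st); e=w[1]-w[0]
    print(w.round(1),"yaw",np.degrees(np.arctan2(-e[0],e[1])))
E
```

```text
[ 2.13560710e+02 -1.98823297e-02] [ 2.17987304e+02 -1.96674272e-02]
[[675.7 -26.9  28. ]
 [658.4  98.7  28. ]] yaw 7.852703529485859
[[681.1 -25.9  28. ]
 [663.7 100.4  28. ]] yaw 7.846685441708966
```

```bash
python3 - <<'E'
from h import *
st=ctrl.read_state();  print(st["clock"],toolmove(np.array([528.6,16.5,75])-st["eef_pos"],st))
E
```

```text
18.7 [13.98603403 12.49646505  9.63836335]
```

Request:
apply_moves(
  motion=[
    [0.8, 0, 0.6, 0, 4.5],
    [2.5, 0, 1.8, 0, 4.5],
    [5, 0, 3.5, -0.02, 4.5],
    [8, 0.5, 5.5, -0.023, 4.5],
    [11, 2, 7.6, -0.023, 4.5],
    [13, 4.5, 9, -0.023, 4.5],
    [13.8, 7.5, 9.5, -0.023, 4.5],
    [14, 10, 9.6, -0.023, 4.5],
    [14, 11.8, 9.6, -0.023, 4.5],
    [14, 12.5, 9.6, -0.023, 4.5],
    [14, 12.5, 9.6, -0.023, 4.5],
  ],
)

```text
clock: 20.08
eef_pos: [529.0, 17.4, 74.9]
tool_rot: [-1.57, -0.0, 1.71]
force: [-0.4, -0.4, -2.3]
width: 54.3
```

```bash
python3 - <<'E'
from h import *
st=ctrl.read_state();  print(st["clock"],st["eef_pos"],st["tool_rot"],st["force"],st["torque"],st["width"])
p=ctrl.get_image("scene"); save("s18.png",p["image"],4,(250,160,420,290))
E
```

```text
20.075 [529.04668057  17.42134413  74.86273638] [-1.57046117e+00 -1.90947188e-04  1.71016105e+00] [-0.44921932 -0.35965337 -2.25674586] [ 0.01027545  0.02763775 -0.06066097] 54.33987538325871
```

View pics/s18.png

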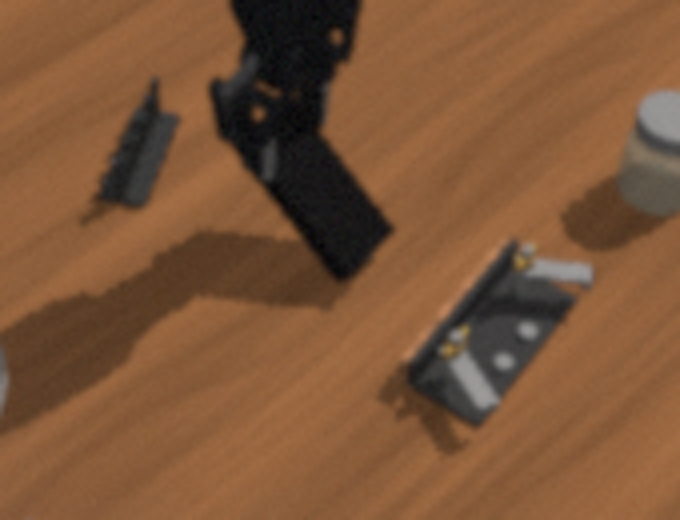

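Plate tilts down toward the stop, tip just above the bench. Lower it with the grip eased.

Request:
apply_moves(
  motion=[
    [0, 0.5, 0, 0, 4.8],
    [0, 1, 0, 0, 5.1],
    [0, 1.5, 0, 0, 5.3],
    [0, 2, 0, 0, 5.4],
  ],
)

```text
clock: 20.62
eef_pos: [529.4, 17.1, 55.5]
tool_rot: [-1.572, 0.0, 1.71]
force: [-4.7, -0.6, 9.3]
width: 54.1
```

Request:
apply_moves(
  motion=[
    [0, 0.4, 0, 0, 5.45],
    [0, 0.8, 0, 0, 5.48],
    [0, 1.2, 0, 0, 5.5],
    [0, 1.6, 0, 0, 5.5],
  ],
)

```text
clock: 21.12
eef_pos: [529.3, 17.1, 38.6]
tool_rot: [-1.571, 0.0, 1.71]
force: [-2.2, -0.3, 3.0]
width: 55.3
```

```bash
python3 - <<'E'
from h import *
st=ctrl.read_state();  print(st["clock"],st["eef_pos"],st["tool_rot"],st["force"],st["torque"],st["width"])
p=ctrl.get_image("scene"); save("s19.png",p["image"],4,(250,160,420,290))
E
```

```text
21.125 [529.30607362  17.11863855  38.60612373] [-1.57092813e+00  4.45223640e-05  1.70995493e+00] [-2.19149977 -0.29284929  2.97534241] [-0.09931802  0.00020477 -0.05049775] 55.307115502539965
```

View pics/s19.png

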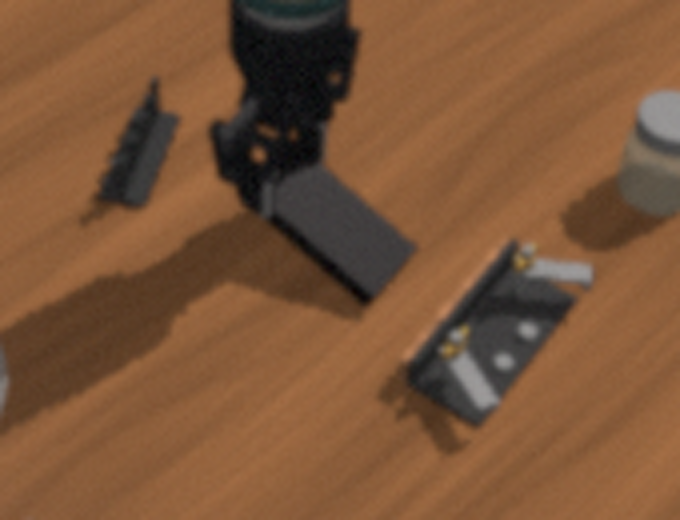

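Request:
apply_moves(
  motion=[
    [0, 0.5, 0, 0, 5.5],
    [0, 1, 0, 0, 5.5],
    [0, 1.5, 0, 0, 5.5],
    [0, 2, 0, 0, 5.5],
    [0, 2.5, 0, 0, 5.5],
  ],
)

```text
clock: 21.8
eef_pos: [529.2, 17.2, 13.4]
tool_rot: [-1.571, -0.0, 1.71]
force: [-0.5, 0.2, 2.8]
width: 55.1
```

Request:
apply_moves(
  motion=[
    [0, 0.3, 0, 0, 5.5],
    [0, 0.6, 0, 0, 5.5],
    [0, 0.8, 0, 0, 5.52],
  ],
)

```text
clock: 22.18
eef_pos: [529.2, 17.2, 5.6]
tool_rot: [-1.571, -0.0, 1.71]
force: [-1.1, -0.5, 1.8]
width: 55.0
```

```bash
python3 - <<'E'
from h import *
st=ctrl.read_state();  print(st["clock"],st["eef_pos"],st["tool_rot"],st["force"],st["torque"],st["width"])
p=ctrl.get_image("scene"); save("s20.png",p["image"],4,(250,160,420,290))
E
```

```text
22.175 [529.23973427  17.17806733   5.58498265] [-1.57070323e+00 -3.43487550e-05  1.71002423e+00] [-1.0895162  -0.45828968  1.77097498] [ 0.0521552  -0.05860468  0.03260565] 55.0167326179643
```

View pics/s20.png

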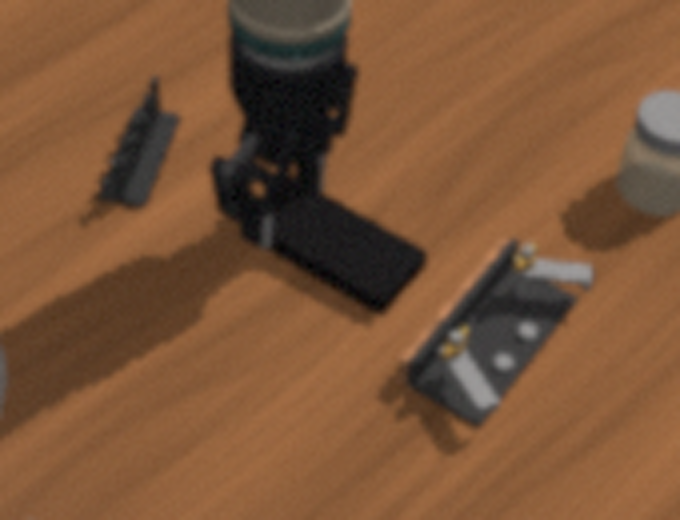

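Nearly flat. Finish lowering, release so it settles flat.

Request:
apply_moves(
  motion=[
    [0, 0.15, 0, 0, 5.54],
    [0, 0.3, 0, 0, 5.56],
    [0, 0.3, 0, 0, 5.6],
    [0, 0.3, 0, 0, 5.8],
    [0, 0.3, 0, 0, 6.2],
    [0, 0.3, 0, 0, 6.4],
  ],
)

```text
clock: 22.98
eef_pos: [529.3, 17.2, 2.8]
tool_rot: [-1.571, -0.0, 1.71]
force: [0.3, -0.2, 0.2]
width: 64.0
```

```bash
python3 - <<'E'
from h import *
st=ctrl.read_state();  print(st["clock"],st["eef_pos"],st["tool_rot"],st["force"],st["torque"],st["width"])
p=ctrl.get_image("wrist"); save("w21.png",p["image"])
p=ctrl.get_image("top"); save("t21.png",p["image"],6,(240,100,360,225))
x,f=fitrect(p,None,[575,25,.137]); print("plate top fit",x,np.degrees(x[2]),f)
E
```

```text
22.975 [529.30421838  17.18376246   2.79695244] [-1.57084692e+00 -3.41637411e-05  1.71002075e+00] [ 0.29612842 -0.24601043  0.15753545] [-0.02203893  0.00236271  0.02373675] 63.97346038839621
plate top fit [5.85598703e+02 1.98007534e+00 3.53238017e-01] 20.23904756545393 -68.85469143982917
```

View pics/t21.png

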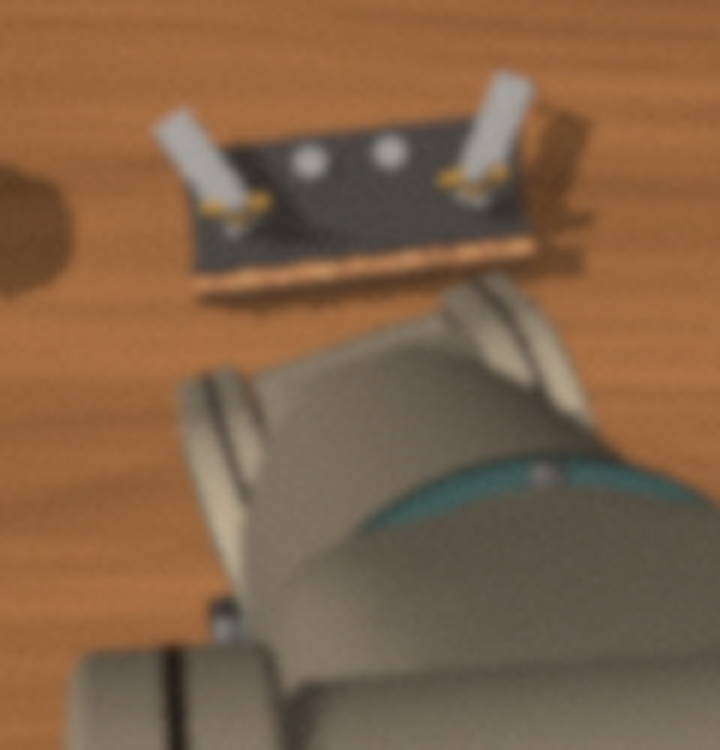

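View pics/w21.png

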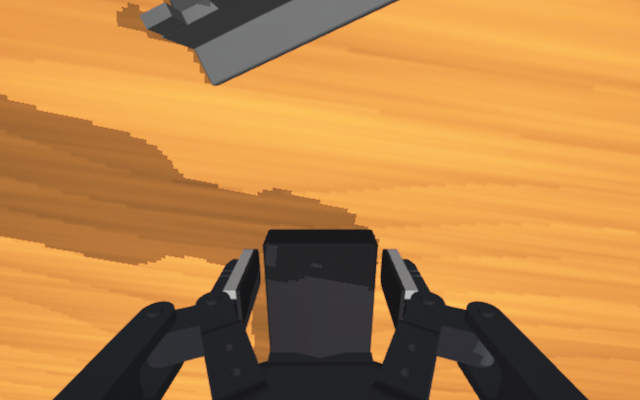

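```bash
python3 - <<'E'
from h import *
st=ctrl.read_state();  print(st["clock"],toolmove(np.array([650,-110,180])-st["eef_pos"],st))
E
```

```text
23.075 [-14.26986353 -17.71850292 -10.18947024]
```

Request:
apply_moves(
  motion=[
    [0, -1.5, 0, 0, 6.6],
    [0, -5, 0, 0, 6.6],
    [0, -10, 0, 0, 6.6],
    [-3, -15, -1, 0, 6.6],
    [-8, -17.7, -4, 0, 6.6],
    [-12, -17.7, -7, 0, 6.6],
    [-14.3, -17.7, -10.2, 0, 6.6],
    [-14.3, -17.7, -10.2, 0, 6.6],
    [-14.3, -17.7, -10.2, 0, 6.6],
  ],
)

```text
clock: 24.2
eef_pos: [649.1, -109.4, 180.1]
tool_rot: [-1.57, -0.001, 1.711]
force: [0.5, 0.8, -1.5]
width: 66.1
```

```bash
cat > fits.py <<'E'
from h import *
from scipy.optimize import least_squares
E
python3 - <<'E'
from h import *
st=ctrl.read_state();  print(st["clock"],st["eef_pos"],st["tool_rot"],st["qd"])
p=ctrl.get_image("wrist"); save("w22.png",p["image"])
x,f=fitrect(p,st,[568,22.6,.137]); print("plate",x,np.degrees(x[2]),f); print(proj(p,rect(*x),st).round(1))
import pickle; pickle.dump((p,st),open("w22.pkl","wb"))
p=ctrl.get_image("top"); x,f=fitrect(p,None,[568,22.6,.137]); print("plate top",x,np.degrees(x[2]),f);save("t22.png",p["image"],6,(250,100,360,225)); pickle.dump(p,open("t22.pkl","wb"))
p=ctrl.get_image("scene"); x,f=fitrect(p,None,[568,22.6,.137]); print("plate scene",x,np.degrees(x[2]),f); pickle.dump(p,open("s22.pkl","wb"))
E
```

```text
24.2 [ 649.11373424 -109.42733782  180.07275689] [-1.56974491e+00 -9.42425448e-04  1.71068111e+00] [-0.00897403 -0.00654358 -0.00622773  0.01626952  0.00142719 -0.00337047
  0.00248262]
plate [5.72748121e+02 1.83809581e+01 1.39268506e-01] 7.9794976076871 -453.91127069591306
[[474.7 181.4]
 [422.3 181.3]
 [436.6  58.1]
 [496.2  58.1]]
plate top [5.70349152e+02 2.34585256e+01 1.32395052e-01] 7.585677692567855 -478.4777879881153
plate scene [5.77956420e+02 1.81449662e+01 1.42053092e-01] 8.139042616781115 -330.1570772314658
```

View pics/w22.png

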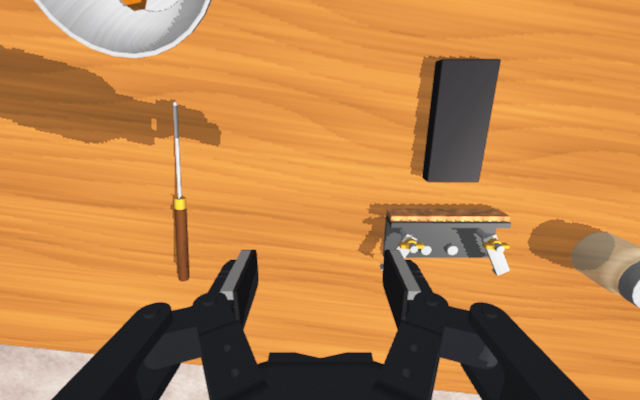

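View pics/t22.png

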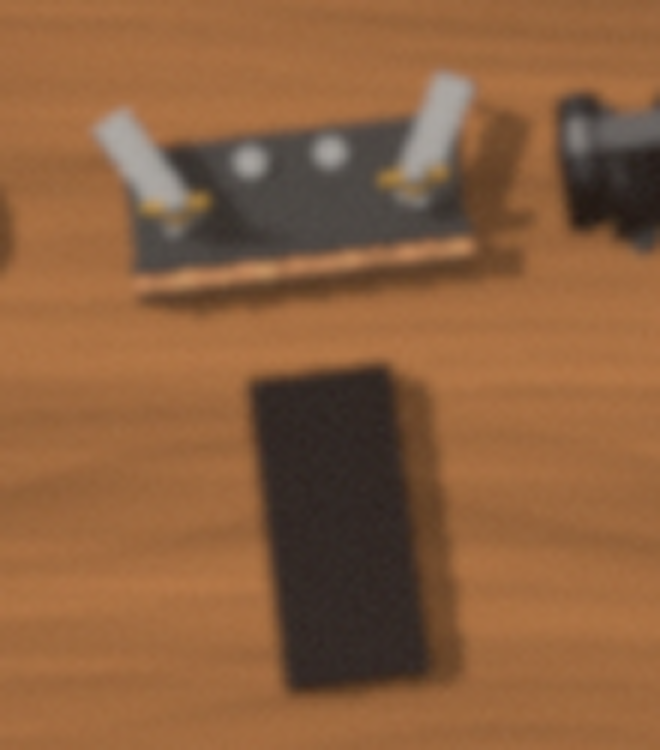

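```bash
cat > ov.py <<'E'
from h import *
import pickle,sys
def ov(p,st,S,a,box,s,name,plate=None):
    n=np.array([np.cos(a),np.sin(a)]); t=np.array([-n[1],n[0]])
    big=cv2.resize(p["image"][box[1]:box[3],box[0]:box[2]],None,fx=s,fy=s,interpolation=cv2.INTER_CUBIC); raw=big.copy()
    P=lambda u,v,z: np.r_[np.array(S)+u*n+v*t,z]
    def L(pts,c,cl=True):
        q=((proj(p,pts,st)-[box[0],box[1]]+.5)*s).astype(int); cv2.polylines(big,[q],cl,c,1)
    L([P(0,-65,28),P(0,65,28),P(6,65,28),P(6,-65,28)],(0,255,0)); L([P(0,-65,0),P(0,65,0)],(255,0,0))
    for v in (-45,45): L([P(27,v,0),P(27,v,49)],(255,0,255))
    if plate is not None: L(rect(*plate),(0,255,255)); L(rect(*plate,z=0),(0,0,255))
    save(name,np.hstack([raw,big]))
E
python3 - <<'E'
from ov import *
t=pickle.load(open("t22.pkl","rb")); w,st=pickle.load(open("w22.pkl","rb"))
pl=[570.3,23.1,np.radians(7.9)]
S=[667.3,35.6]; a=np.radians(7.85)
ov(t,None,S,a,(265,110,340,220),5.2,"ovt.png",pl)
ov(w,st,S,a,(380,50,520,265),2.8,"ovw.png",pl)
E
```

```text
(no output)
```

View pics/ovt.png

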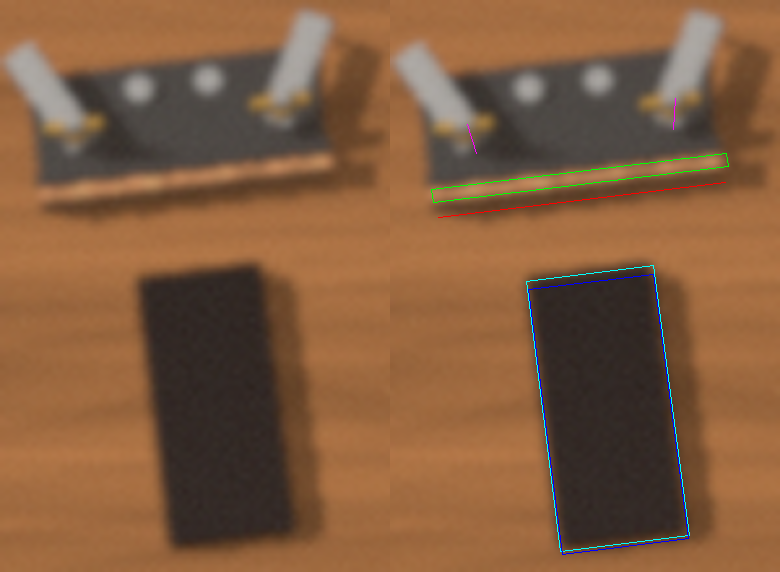

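View pics/ovw.png

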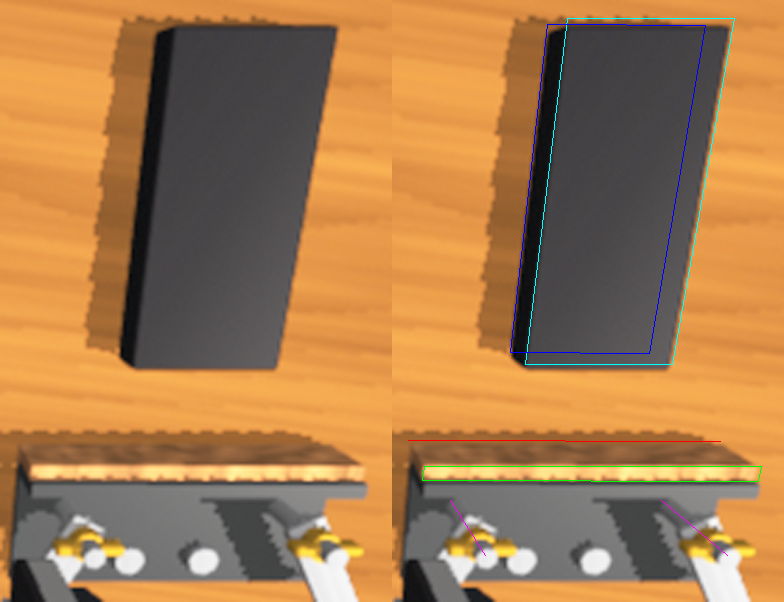

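Request:
apply_moves(
  motion=[
    [2, 0, 2, 0, 7],
    [6, 0, 5, 0, 7],
    [11, 2, 8.5, 0, 7],
    [13.6, 6, 10, 0, 7],
    [14.3, 11, 10.2, 0, 7],
    [14.3, 15, 10.2, 0, 7],
    [14.3, 17, 10.2, 0, 6.6],
    [14.3, 17.65, 10.2, 0, 6.4],
    [14.3, 17.65, 10.2, 0, 6.2],
  ],
)

```text
clock: 25.48
eef_pos: [529.2, 17.5, 3.7]
tool_rot: [-1.571, -0.0, 1.711]
force: [1.1, 0.1, 0.4]
width: 61.9
```

```bash
python3 - <<'E'
from h import *
st=ctrl.read_state();  print(st["clock"],st["eef_pos"],st["tool_rot"],st["force"])
p=ctrl.get_image("wrist"); save("w23.png",p["image"])
E
```

```text
25.475 [529.24375921  17.50006748   3.70743553] [-1.57099576e+00 -1.15334081e-04  1.71052524e+00] [1.07580287 0.07967381 0.35919243]
```

View pics/w23.png

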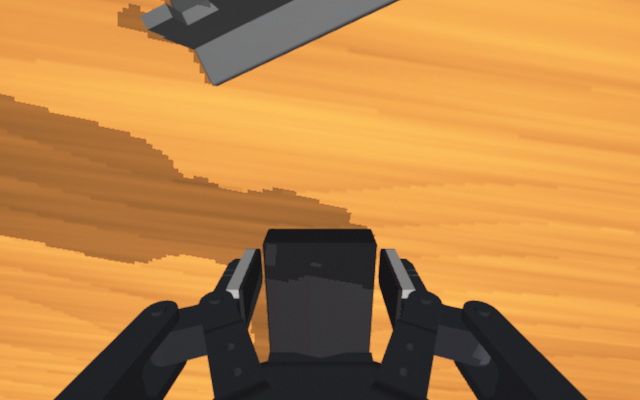

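Request:
apply_moves(
  motion=[
    [0, 0, 0, 0, 5.7],
    [0, 0, 0, 0, 5.4],
    [0, 0, 0, 0, 5.2],
    [0, 0, 0, 0, 5.2],
    [0, 0, 0, 0, 5.2],
    [0, 0, 0, 0, 5.2],
  ],
)

```text
clock: 26.28
eef_pos: [530.0, 17.2, 4.8]
tool_rot: [-1.573, 0.0, 1.71]
force: [-1.2, 0.2, 7.0]
width: 54.6
```

Request:
apply_moves(
  motion=[
    [0, -0.05, 0, 0, 5.2],
    [-0.03, -0.05, -0.4, 0.002, 5.2],
    [-0.03, -0.05, -0.9, 0.002, 5.2],
    [-0.03, -0.05, -1.4, 0.002, 5.2],
    [-0.03, -0.05, -1.9, 0.002, 5.2],
    [-0.03, -0.05, -2.3, 0.002, 5.2],
    [-0.03, -0.05, -2.5, 0.002, 5.2],
    [-0.03, -0.05, -2.6, 0.002, 5.2],
  ],
)

```text
clock: 27.28
eef_pos: [554.2, 20.1, 4.8]
tool_rot: [-1.569, 0.001, 1.708]
force: [-3.8, -0.0, 10.0]
width: 54.4
```

```bash
python3 - <<'E'
from h import *
st=ctrl.read_state();  print(st["clock"],st["eef_pos"],st["tool_rot"],st["force"],st["torque"],st["width"])
import pickle
p=ctrl.get_image("scene"); save("s24.png",p["image"],4,(290,190,420,290)); pickle.dump(p,open("s24.pkl","wb"))
E
```

```text
27.275 [554.17929082  20.06071758   4.84839253] [-1.56915792e+00  5.98002193e-04  1.70761890e+00] [-3.82627657 -0.01732726 10.02609671] [-0.01346566  0.82728622 -0.01530281] 54.375011466657135
```

View pics/s24.png

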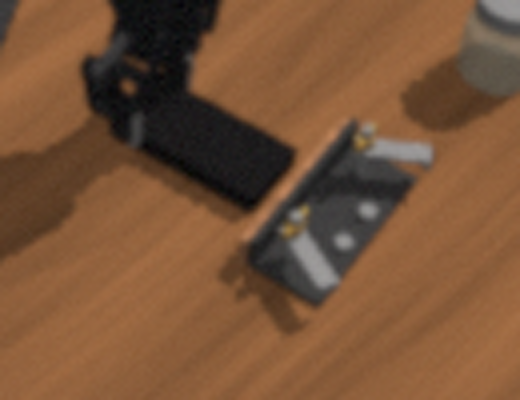

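Request:
apply_moves(
  motion=[
    [0, 0, 0, 0, 5.5],
    [0, 0, 0, 0, 5.7],
    [0, -0.1, 0, 0, 5.8],
    [0, -0.15, 0, 0, 5.8],
    [0, -0.15, 0, 0, 5.6],
    [0, -0.15, 0, 0, 5.45],
    [0, -0.2, 0, 0, 5.35],
    [0, -0.2, 0, 0, 5.35],
    [0, -0.2, 0, 0, 5.35],
  ],
)

```text
clock: 28.45
eef_pos: [555.1, 20.4, 5.7]
tool_rot: [-1.571, 0.0, 1.708]
force: [1.0, -0.1, 1.0]
width: 54.8
```

```bash
python3 - <<'E'
from h import *
st=ctrl.read_state();  print(st["clock"],st["eef_pos"],st["tool_rot"],st["force"],st["torque"],st["width"])
E
```

```text
28.45 [555.06704212  20.42208971   5.72243047] [-1.57075419e+00  7.84328502e-06  1.70790595e+00] [ 1.0391467  -0.11560025  1.01242654] [-0.12349789 -0.08177159 -0.0222543 ] 54.7881852360118
```

Request:
apply_moves(
  motion=[
    [0.03, 0, -0.15, 0, 5.35],
    [0.03, 0, -0.3, 0, 5.35],
    [0.03, 0, -0.45, 0, 5.35],
    [0.03, 0, -0.55, 0, 5.35],
    [0.03, 0, -0.6, 0, 5.35],
    [0.03, 0, -0.65, 0, 5.35],
  ],
)

```text
clock: 29.2
eef_pos: [561.4, 21.7, 5.7]
tool_rot: [-1.571, -0.0, 1.708]
force: [-1.6, -0.3, 1.0]
width: 54.6
```

Request:
apply_moves(
  motion=[
    [0, 0, -0.05, 0, 5.35],
    [0, 0, -0.1, 0, 5.35],
    [0, 0, -0.15, 0, 5.35],
  ],
)

```text
clock: 29.58
eef_pos: [563.0, 21.9, 5.8]
tool_rot: [-1.571, -0.0, 1.708]
force: [-1.6, -0.8, 1.5]
width: 54.4
```

Request:
apply_moves(
  motion=[
    [0, 0, -0.05, 0, 5.35],
    [0, 0, -0.1, 0, 5.35],
    [0, 0, -0.15, 0, 5.35],
  ],
)

```text
clock: 29.95
eef_pos: [564.5, 22.1, 5.8]
tool_rot: [-1.571, -0.0, 1.708]
force: [-1.2, -0.3, 1.6]
width: 54.2
```

```bash
python3 - <<'E'
from ov import *
p=ctrl.get_image("scene"); st=ctrl.read_state(); print(st["force"])
save("s25.png",p["image"],5,(300,190,420,290)); pickle.dump(p,open("s25.pkl","wb"))
p=ctrl.get_image("top"); save("t25.png",p["image"],6,(250,100,360,225)); 
E
```

```text
[-0.88510813 -0.39106863  1.02106989]
```

View pics/s25.png

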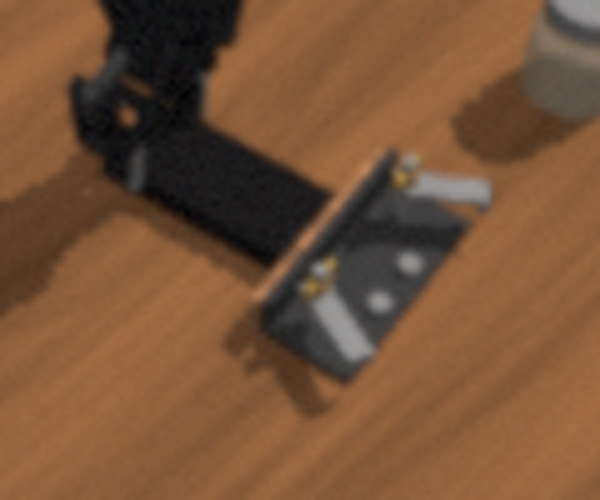

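View pics/t25.png

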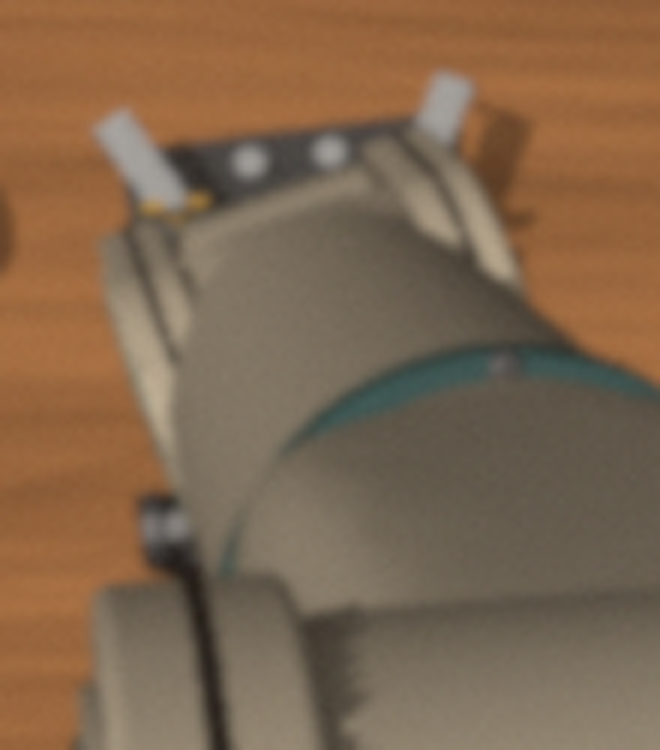

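Request:
apply_moves(
  motion=[
    [0, 0, -0.03, 0, 5.35],
    [0, 0, -0.06, 0, 5.35],
    [0, 0, -0.09, 0, 5.35],
  ],
)

```text
clock: 30.42
eef_pos: [565.3, 22.2, 5.8]
tool_rot: [-1.571, -0.0, 1.708]
force: [-1.5, -0.5, 0.9]
width: 54.3
```

Request:
apply_moves(
  motion=[
    [0, 0, -0.03, 0, 5.35],
    [0, 0, -0.06, 0, 5.35],
    [0, 0, -0.09, 0, 5.35],
  ],
)

```text
clock: 30.8
eef_pos: [566.2, 22.3, 5.8]
tool_rot: [-1.571, -0.0, 1.708]
force: [-1.1, -0.1, 0.5]
width: 54.5
```

Request:
apply_moves(
  motion=[
    [0, 0, -0.03, 0, 5.35],
    [0, 0, -0.06, 0, 5.35],
  ],
)

```text
clock: 31.05
eef_pos: [566.8, 22.4, 5.8]
tool_rot: [-1.571, -0.0, 1.708]
force: [-0.3, 0.3, 0.2]
width: 54.7
```

Request:
apply_moves(
  motion=[
    [0, 0, -0.03, 0, 5.35],
    [0, 0, -0.06, 0, 5.35],
  ],
)

```text
clock: 31.3
eef_pos: [566.9, 22.4, 5.8]
tool_rot: [-1.57, 0.0, 1.708]
force: [-1.9, -0.4, 1.4]
width: 54.6
```

Request:
apply_moves(
  motion=[
    [0, 0, -0.03, 0, 5.35],
    [0, 0, -0.06, 0, 5.35],
  ],
)

```text
clock: 31.55
eef_pos: [566.9, 22.4, 5.8]
tool_rot: [-1.569, 0.0, 1.708]
force: [-4.9, 0.5, 3.6]
width: 54.4
```

Request:
apply_moves(
  motion=[
    [0, 0, -0.03, 0, 5.35],
    [0, 0, -0.06, 0, 5.35],
  ],
)

```text
clock: 31.8
eef_pos: [566.9, 22.4, 5.7]
tool_rot: [-1.568, 0.0, 1.708]
force: [-6.4, 0.3, 6.6]
width: 54.1
```

```bash
python3 - <<'E'
from ov import *
st=ctrl.read_state(); print(st["force"],st["torque"])
p=ctrl.get_image("scene"); pickle.dump(p,open("s26.pkl","wb"))
a=np.radians(7.85); n=np.array([np.cos(a),np.sin(a)])
S=np.array([667,36.2]); pl=list(S-60*n)+[a]
ov(p,None,S,a,(300,190,420,290),3.3,"ovs.png",pl)
for q in ("stop_face","stop","marver_mid"): print(q,ctrl.mark_of(p,q)[:2])
E
```

```text
[-6.40990463  0.32549319  6.60828827] [-0.03164265  1.35145874  0.05075013]
stop_face [{'location': [667.8, 34.2, 13.8], 'confidence': 0.57}]
stop [{'location': [668.6, 36.3, 0.3], 'confidence': 0.93}, {'location': [608.4, 29.6, 10.6], 'confidence': 0.31}]
marver_mid [{'location': [601.9, 29.2, 11.1], 'confidence': 0.88}, {'location': [700.8, 237.1, 1.5], 'confidence': 0.23}]
```

View pics/ovs.png

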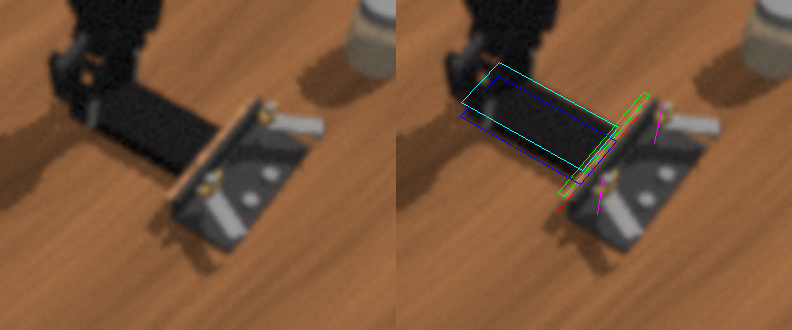

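```bash
python3 - <<'E'
from ov import *
p=pickle.load(open("s26.pkl","rb"))
save("s26a.png",p["image"],11,(338,210,392,262))
a=np.radians(7.85); n=np.array([np.cos(a),np.sin(a)]);t=np.array([-n[1],n[0]])
S=np.array([667,36.2])
P=lambda u,v,z: np.r_[S+u*n+v*t,z]
big=cv2.resize(p["image"][210:262,338:392],None,fx=11,fy=11,interpolation=cv2.INTER_CUBIC)
def L(pts,c):
    q=((proj(p,pts,None)-[338,210]+.5)*11).astype(int); cv2.polylines(big,[q],True,c,1); print(q.tolist())
L([P(0,-65,28),P(0,65,28),P(6,65,28),P(6,-65,28)],(0,255,0)); L([P(0,-28,18),P(0,28,18),P(-60,28,18),P(-60,-28,18)],(0,255,255)); L([P(0,-28,0),P(-60,-28,0)],(0,0,255))
save("s26b.png",big)
E
```

```text
[[122, 423], [405, 88], [426, 99], [143, 435]]
[[203, 348], [324, 204], [121, 94], [-2, 232]]
[[197, 394], [-6, 278]]
```

View pics/s26a.png

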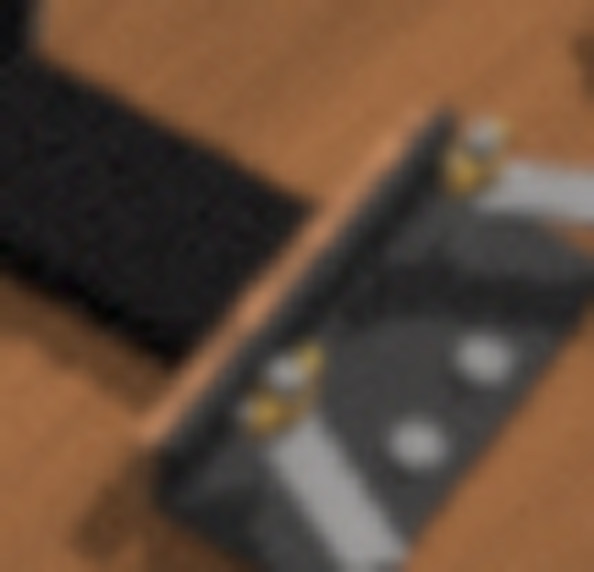

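View pics/s26b.png

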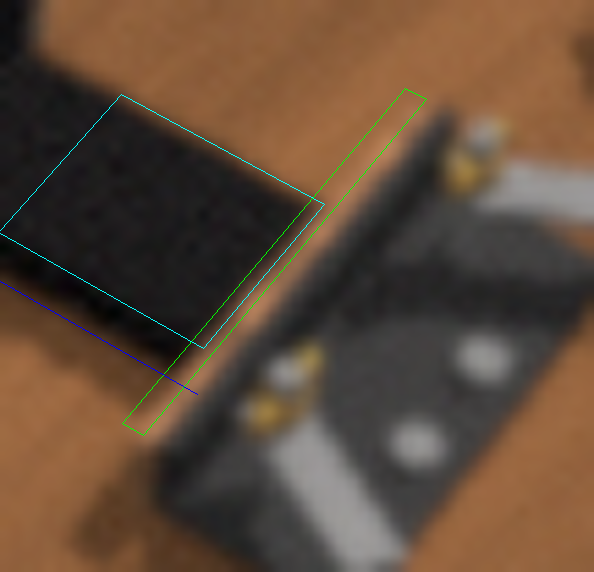

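```bash
python3 - <<'E'
from ov import *
a=np.radians(7.85); n=np.array([np.cos(a),np.sin(a)]);t=np.array([-n[1],n[0]])
S=np.array([667,36.2]); P=lambda u,v,z: np.r_[S+u*n+v*t,z]
out=[]
for f,name in (("s22.pkl","s22b.png"),("s26.pkl","s26c.png")):
    p=pickle.load(open(f,"rb"))
    # rectified views: plane z=18 in stop frame, 4px/mm ; u -150..20, v -75..75
    us=np.arange(-140,20,.33); vs=np.arange(75,-75,-.33)
    for z in (18,28,0):
        U,V=np.meshgrid(us,vs); W=np.stack([S[0]+U*n[0]+V*t[0],S[1]+U*n[1]+V*t[1],np.full_like(U,z)],-1).reshape(-1,3)
        q=proj(p,W).reshape(U.shape+(2,)).astype(np.float32)
        r=cv2.remap(p["image"],q[...,0],q[...,1],cv2.INTER_CUBIC)
        if z==18:
            for v in (28,0,-28):
                i=int((75-v)/.33); r[i,::12]=(0,255,255)
            out.append(r)
        g=r[...,0].astype(float)
        # profile across v, averaged over plate u range
        lo=-120 if f=="s22.pkl" else -60
        sel=(us>lo)&(us<lo+50); pr=cv2.GaussianBlur(g[:,sel].mean(1),(1,7),0).ravel(); d=np.gradient(pr)
        o=np.argsort(-np.abs(d)); pk=[]
        for k in o:
            if all(abs(k-m)>8 for m,_ in pk): pk.append((k,d[k]))
            if len(pk)==5: break
        print(f,z,[(round(float(vs[k]),1),round(float(x),2)) for k,x in pk])
        if z==28:
            sel=(us>0)&(us<8); pr=cv2.GaussianBlur(g[:,sel].mean(1),(1,7),0).ravel()
save("rect.png",np.hstack(out),0.78)
E
```

```text
s22.pkl 18 [(28.5, -4.15), (25.5, -3.3), (-38.2, 3.27), (-35.2, 2.16), (-41.2, 2.08)]
s22.pkl 28 [(19.6, -3.32), (-45.1, 3.16), (22.5, -2.38), (16.6, -2.23), (-42.1, 2.16)]
s22.pkl 0 [(41.0, -4.47), (-25.6, 3.26), (44.0, -3.18), (38.0, -3.07), (-40.5, 2.29)]
s26.pkl 18 [(26.5, -4.91), (-38.2, 3.64), (29.5, -3.43), (23.5, -3.15), (-52.7, 2.71)]
s26.pkl 28 [(18.6, -4.91), (-45.1, 3.65), (21.5, -3.45), (15.6, -2.85), (-59.6, 2.71)]
s26.pkl 0 [(40.4, -4.86), (-25.6, 3.54), (43.3, -3.33), (37.4, -3.12), (-40.5, 2.68)]
```

View pics/rect.png

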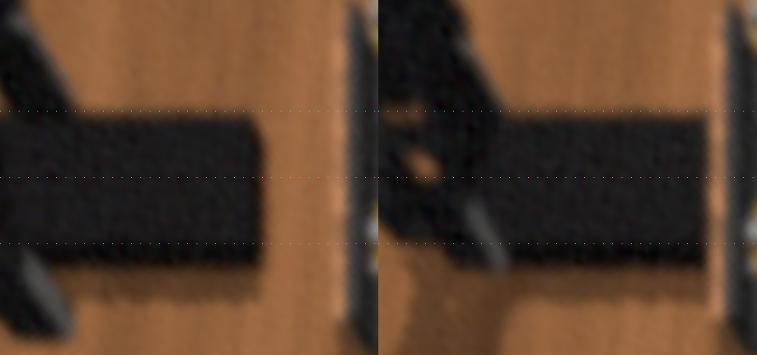

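```bash
python3 - <<'E'
from ov import *
a=np.radians(7.85); n=np.array([np.cos(a),np.sin(a)]);t=np.array([-n[1],n[0]])
S=np.array([667,36.2]); 
out=[]
for f in ("s22.pkl","s26.pkl","t22.pkl"):
    p=pickle.load(open(f,"rb")); us=np.arange(-30,50,.25); vs=np.arange(85,-85,-.25)
    U,V=np.meshgrid(us,vs); W=np.stack([S[0]+U*n[0]+V*t[0],S[1]+U*n[1]+V*t[1],np.full_like(U,28)],-1).reshape(-1,3)
    q=proj(p,W).reshape(U.shape+(2,)).astype(np.float32); r=cv2.remap(p["image"],q[...,0],q[...,1],cv2.INTER_CUBIC)
    for v in (65,0,-65): r[int((85-v)/.25),::8]=(0,255,255)
    for u in (0,6): r[::8,int((u+30)/.25)]=(0,255,0)
    out.append(r)
save("rect2.png",np.hstack(out),0.83)
E
```

```text
(no output)
```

View pics/rect2.png

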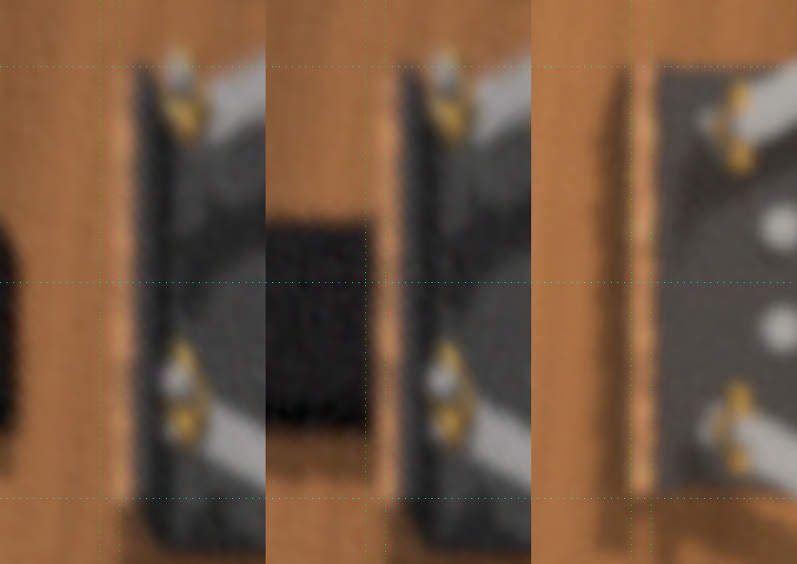

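Request:
apply_moves(
  motion=[
    [0, -0.05, -0.02, 0, 5.3],
    [0, -0.08, -0.04, 0, 5.2],
    [0, -0.08, -0.06, 0, 5.2],
  ],
)

```text
clock: 32.38
eef_pos: [566.9, 22.3, 5.9]
tool_rot: [-1.566, 0.0, 1.708]
force: [-6.3, -0.3, 1.2]
width: 54.0
```

```bash
python3 - <<'E'
from h import *
st=ctrl.read_state();  print(st["clock"],st["eef_pos"],st["tool_rot"],st["force"],st["torque"],st["width"])
E
```

```text
32.375 [566.89850067  22.34339847   5.86501448] [-1.56626428e+00  2.21137426e-04  1.70823087e+00] [-6.27616923 -0.28140326  1.16065989] [-0.12189229  1.23792476  0.12933255] 54.01313329167009
```

Request:
apply_moves(
  motion=[
    [0, 0, 0.1, 0, 5.2],
    [0, 0, 0.2, 0, 5.4],
    [0, 0, 0.22, 0, 5.6],
    [0, 0, 0.22, 0, 6],
    [0, 0, 0.22, 0, 6.5],
    [0, -0.5, 0.22, 0, 6.5],
    [0, -2, 0.22, 0, 6.5],
    [0, -3.5, 1, 0, 5],
    [0, -3.5, 3, 0, 3],
    [0, -3.5, 4.6, 0, 1],
    [0, -3.5, 4.8, 0, 0],
    [0, -3.5, 4.8, 0, 0],
    [0, -3.5, 4.8, 0, 0],
    [0, -3.5, 4.8, 0, 0],
  ],
)

```text
clock: 34.12
eef_pos: [522.1, 16.3, 41.6]
tool_rot: [-1.571, -0.0, 1.708]
force: [0.2, -0.3, -0.5]
width: -0.0
```

```bash
python3 - <<'E'
from h import *
st=ctrl.read_state();  print(st["clock"],st["eef_pos"],st["tool_rot"],st["force"],st["torque"],st["width"])
p=ctrl.get_image("wrist"); save("w27.png",p["image"])
p=ctrl.get_image("scene"); save("s27.png",p["image"],5,(300,180,420,290))
E
```

```text
34.125 [522.14665468  16.31102171  41.58761062] [-1.57132004e+00 -1.05843933e-04  1.70807717e+00] [ 0.17566695 -0.27180119 -0.53698633] [-0.02518051 -0.01471024 -0.03019507] -0.027655679755825148
```

View pics/w27.png

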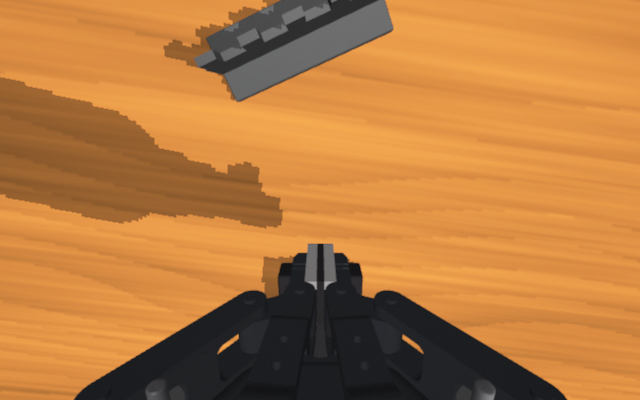

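View pics/s27.png

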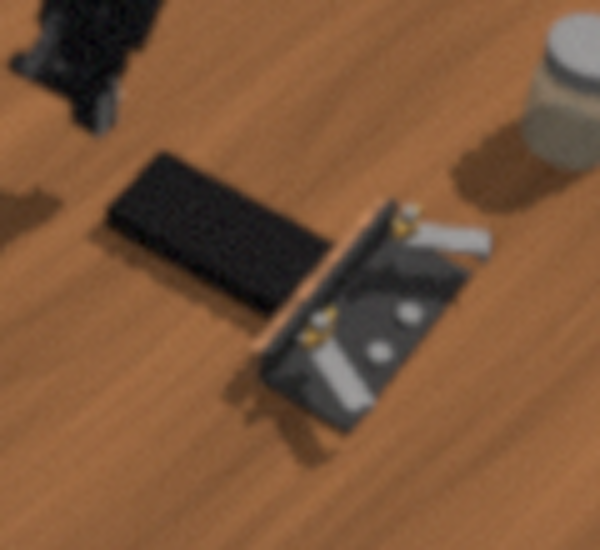

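Request:
apply_moves(
  motion=[
    [-1, -3, 0, 0, 0],
    [-4, -8, -1, 0, 0],
    [-8.5, -13, -4, 0, 0],
    [-12.5, -13.8, -8, 0, 0],
    [-14.1, -13.8, -10.9, 0, 0],
    [-14.1, -13.8, -10.9, 0, 0],
    [-14.1, -13.8, -10.9, 0, 0],
  ],
)

```text
clock: 35.1
eef_pos: [647.7, -107.8, 178.8]
tool_rot: [-1.569, -0.001, 1.709]
force: [-0.5, 0.6, -0.3]
width: 0.1
```

```bash
python3 - <<'E'
from ov import *
a=np.radians(7.85); n=np.array([np.cos(a),np.sin(a)]);t=np.array([-n[1],n[0]])
S=np.array([667,36.2]); 
st=ctrl.read_state(); w=ctrl.get_image("wrist"); print(st["clock"],st["eef_pos"])
tp=ctrl.get_image("top")
out=[]
for p,s_ in ((w,st),(tp,None)):
  for z in (18,28):
    us=np.arange(-130,50,.4); vs=np.arange(85,-85,-.4)
    U,V=np.meshgrid(us,vs); W=np.stack([S[0]+U*n[0]+V*t[0],S[1]+U*n[1]+V*t[1],np.full_like(U,z)],-1).reshape(-1,3)
    q=proj(p,W,s_).reshape(U.shape+(2,)).astype(np.float32); r=cv2.remap(p["image"],q[...,0],q[...,1],cv2.INTER_CUBIC)
    g=r[...,0].astype(float)
    if z==18:
        for u0 in (-110,-70,-30):
            sel=(us>u0)&(us<u0+20); d=np.gradient(cv2.GaussianBlur(g[:,sel].mean(1),(1,5),0).ravel()); h=vs>0
            print("plate",u0,vs[np.argmin(np.where(h,d,0))].round(1),vs[np.argmax(np.where(~h&(vs>-45),d,0))].round(1))
        L=(28,-28,0)
    else:
        sel=(us>1)&(us<5); pr=cv2.GaussianBlur(g[:,sel].mean(1),(1,5),0).ravel(); L=(65,-65,0)
    for v in L: r[int((85-v)/.4),::8]=(0,255,255)
    r[::8,int(130/.4)]=(0,255,0)
    out.append(r)
save("rect3.png",np.vstack([np.hstack(out[:2]),np.hstack(out[2:])]),0.7)
save("t28.png",tp["image"],6,(250,100,360,225))
E
```

```text
35.1 [ 647.73736579 -107.81370211  178.80752066]
plate -110 27.0 -33.8
plate -70 27.0 -33.8
plate -30 27.0 -33.8
plate -110 27.8 -27.0
plate -70 27.8 -27.4
plate -30 27.8 -26.6
```

View pics/rect3.png

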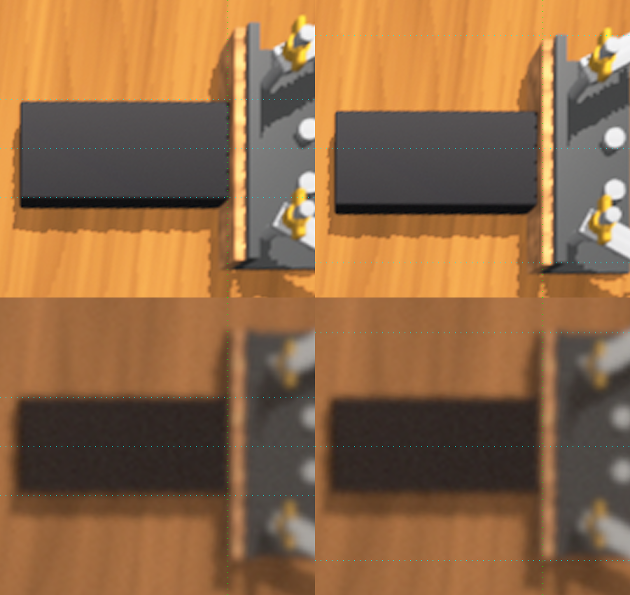

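View pics/t28.png

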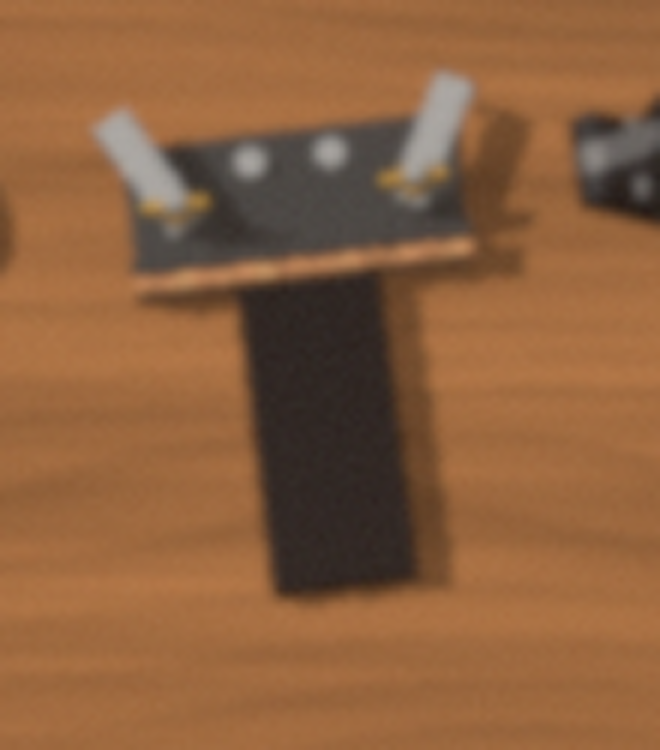

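```bash
python3 - <<'E'
from ov import *
a=np.radians(7.85); n=np.array([np.cos(a),np.sin(a)]);t=np.array([-n[1],n[0]])
S=np.array([667,36.2]); 
st=ctrl.read_state(); w=ctrl.get_image("wrist"); print(st["clock"],st["eef_pos"],st["tool_rot"])
tp=ctrl.get_image("top"); out=[]
def R(p,s_,z,us,vs):
    U,V=np.meshgrid(us,vs); W=np.stack([S[0]+U*n[0]+V*t[0],S[1]+U*n[1]+V*t[1],np.full_like(U,z)],-1).reshape(-1,3)
    q=proj(p,W,s_).reshape(U.shape+(2,)).astype(np.float32); return cv2.remap(p["image"],q[...,0],q[...,1],cv2.INTER_LINEAR)
us=np.arange(-10,15,.25)
for p,s_ in ((w,st),(tp,None)):
    for c in (65,-65):
        vs=np.arange(c+12,c-12,-.25); r=R(p,s_,28,us,vs)
        r[int(12/.25),::4]=(0,255,255); r[::4,40]=(0,255,0); r[::4,64]=(0,255,0)
        out.append(cv2.resize(r,None,fx=2.8,fy=2.8))
    vs=np.arange(40,-40,-.2); r=R(p,s_,18,np.arange(-115,-5,.5),vs); g=r.astype(float).sum(2).mean(1)/3
    print([ (round(float(v),1),round(float(x))) for v,x in zip(vs[::5],g[::5]) if abs(abs(v)-29)<7])
h=min(o.shape[0] for o in out)
save("ends.png",np.vstack([np.hstack([o[:h] for o in out[:2]]),np.hstack([o[:h] for o in out[2:]])]))
E
```

```text
35.2 [ 647.71571775 -107.49069567  179.24290483] [-1.56914191e+00 -8.02830929e-04  1.70941157e+00]
[(36.0, 152), (35.0, 152), (34.0, 152), (33.0, 152), (32.0, 152), (31.0, 152), (30.0, 153), (29.0, 152), (28.0, 139), (27.0, 107), (26.0, 85), (25.0, 84), (24.0, 84), (23.0, 84), (-22.0, 68), (-23.0, 68), (-24.0, 68), (-25.0, 67), (-26.0, 66), (-27.0, 57), (-28.0, 36), (-29.0, 20), (-30.0, 17), (-31.0, 17), (-32.0, 17), (-33.0, 28), (-34.0, 71), (-35.0, 100)]
[(36.0, 111), (35.0, 110), (34.0, 110), (33.0, 108), (32.0, 105), (31.0, 100), (30.0, 92), (29.0, 84), (28.0, 74), (27.0, 64), (26.0, 55), (25.0, 49), (24.0, 45), (23.0, 43), (-22.0, 42), (-23.0, 43), (-24.0, 45), (-25.0, 48), (-26.0, 52), (-27.0, 57), (-28.0, 62), (-29.0, 67), (-30.0, 70), (-31.0, 72), (-32.0, 74), (-33.0, 74), (-34.0, 75), (-35.0, 75)]
```

View pics/ends.png

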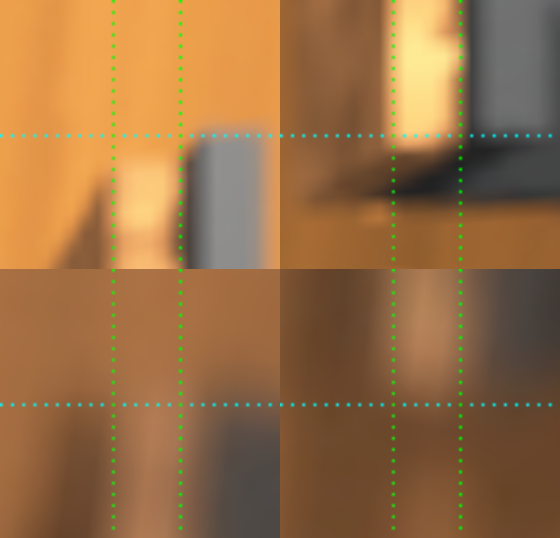

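Request:
apply_moves(
  motion=[
    [3, 0, 3, 0, 0],
    [8, 0, 7, 0, 0],
    [12, 3, 10.5, 0, 0],
    [14, 8, 10.9, 0, 0],
    [14.1, 12, 10.9, 0, 0],
    [14.1, 15, 10.9, 0, 0],
    [14.1, 17, 10.9, 0, 0],
    [14.1, 17.5, 10.9, 0, 0],
    [14.1, 17.5, 10.9, 0, 0],
  ],
)

```text
clock: 36.42
eef_pos: [521.7, 16.4, 5.0]
tool_rot: [-1.571, -0.0, 1.708]
force: [-0.4, 0.4, -0.3]
width: 0.1
```

```bash
python3 - <<'E'
from h import *
st=ctrl.read_state();  print(st["clock"],st["eef_pos"],st["tool_rot"],st["force"],st["torque"],st["width"])
p=ctrl.get_image("scene"); save("s29.png",p["image"],5,(300,180,420,290))
E
```

```text
36.425 [521.66498393  16.3879824    4.96079692] [-1.57100472e+00 -5.81741859e-05  1.70833304e+00] [-0.39047349  0.43703001 -0.30832267] [ 0.02264413 -0.05533703 -0.00869169] 0.08754140538316095
```

View pics/s29.png

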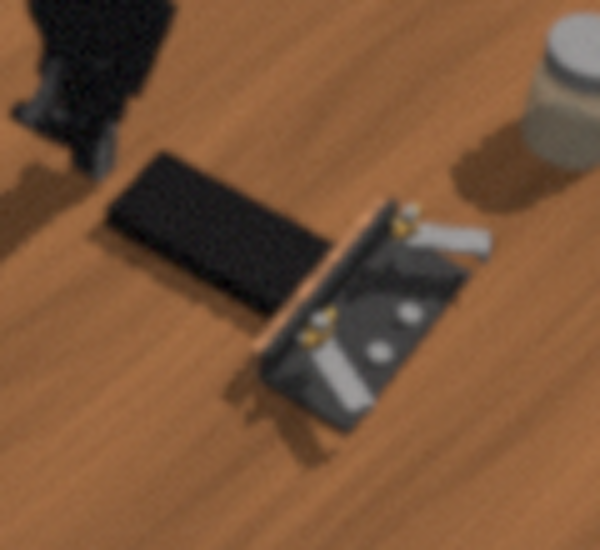

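Request:
apply_moves(
  motion=[
    [0, 0, -0.3, 0, 0],
    [0, 0, -0.6, 0, 0],
    [0, 0, -0.8, 0, 0],
    [0, 0, -0.9, 0, 0],
  ],
)

```text
clock: 36.98
eef_pos: [530.8, 17.4, 4.7]
tool_rot: [-1.571, -0.0, 1.708]
force: [-0.4, 0.7, -0.4]
width: -0.3
```

Request:
apply_moves(
  motion=[
    [0, 0, -0.1, 0, 0],
    [0, 0, -0.2, 0, 0],
    [0, 0, -0.3, 0, 0],
  ],
)

```text
clock: 37.35
eef_pos: [533.5, 17.8, 4.5]
tool_rot: [-1.571, -0.0, 1.708]
force: [-0.3, 0.4, 0.0]
width: -0.4
```

Request:
apply_moves(
  motion=[
    [0, 0, -0.06, 0, 0],
    [0, 0, -0.12, 0, 0],
    [0, 0, -0.18, 0, 0],
  ],
)

```text
clock: 37.72
eef_pos: [535.3, 18.1, 4.6]
tool_rot: [-1.571, 0.0, 1.708]
force: [-0.7, -0.1, -0.3]
width: 0.1
```

Request:
apply_moves(
  motion=[
    [0, 0, -0.05, 0, 0],
    [0, 0, -0.1, 0, 0],
    [0, 0, -0.15, 0, 0],
  ],
)

```text
clock: 38.1
eef_pos: [536.8, 18.2, 4.6]
tool_rot: [-1.571, -0.0, 1.708]
force: [-0.2, 0.6, -0.5]
width: -0.0
```

Request:
apply_moves(
  motion=[
    [0, 0, -0.05, 0, 0],
    [0, 0, -0.1, 0, 0],
  ],
)

```text
clock: 38.35
eef_pos: [537.8, 18.4, 4.6]
tool_rot: [-1.571, -0.0, 1.708]
force: [0.8, 0.2, 0.1]
width: -0.1
```

Request:
apply_moves(
  motion=[
    [0, 0, -0.05, 0, 0],
    [0, 0, -0.1, 0, 0],
  ],
)

```text
clock: 38.6
eef_pos: [538.4, 18.5, 4.6]
tool_rot: [-1.57, 0.0, 1.708]
force: [-2.1, -0.2, 0.6]
width: 0.6
```

Request:
apply_moves(
  motion=[
    [0, 0, -0.04, 0, 0],
    [0, 0, -0.08, 0, 0],
    [0, 0, -0.08, 0, 0],
  ],
)

```text
clock: 38.98
eef_pos: [538.5, 18.5, 4.5]
tool_rot: [-1.569, 0.0, 1.708]
force: [-4.2, -0.7, 2.9]
width: 0.0
```

Request:
apply_moves(
  motion=[
    [0, 0, -0.04, 0, 0],
    [0, 0, -0.08, 0, 0],
    [0, 0, -0.08, 0, 0],
  ],
)

```text
clock: 39.35
eef_pos: [538.5, 18.4, 4.4]
tool_rot: [-1.567, 0.0, 1.708]
force: [-5.5, 0.1, 5.3]
width: -0.0
```

Request:
apply_moves(
  motion=[
    [0, -0.03, -0.04, 0, 0],
    [0, -0.06, -0.08, 0, 0],
    [0, -0.06, -0.1, 0, 0],
    [0, -0.06, -0.1, 0, 0],
  ],
)

```text
clock: 39.85
eef_pos: [538.5, 18.4, 4.5]
tool_rot: [-1.565, 0.0, 1.708]
force: [-6.9, 0.2, 1.2]
width: 0.1
```

Request:
apply_moves(
  motion=[
    [0, -0.03, -0.04, 0, 0],
    [0, -0.05, -0.08, 0, 0],
    [0, -0.05, -0.1, 0, 0],
    [0, -0.05, -0.1, 0, 0],
  ],
)

```text
clock: 40.35
eef_pos: [538.5, 18.4, 4.6]
tool_rot: [-1.563, 0.0, 1.708]
force: [-8.1, -0.5, -1.2]
width: 0.0
```

```bash
python3 - <<'E'
from h import *
st=ctrl.read_state();  print(st["clock"],st["eef_pos"],st["tool_rot"],st["force"],st["torque"],st["width"])
E
```

```text
40.35 [538.45301111  18.44702721   4.58278984] [-1.56316212e+00  3.24749373e-04  1.70797467e+00] [-8.06880025 -0.54762561 -1.19753991] [-0.10218404  1.55096686  0.01872031] 0.024457093726765133
```

Request:
apply_moves(
  motion=[
    [0, 0, -0.06, 0, 0],
    [0, 0, -0.12, 0, 0],
    [0, -0.01, -0.18, 0, 0],
    [0, -0.02, -0.24, 0, 0],
    [0, -0.02, -0.24, 0, 0],
  ],
)

```text
clock: 40.98
eef_pos: [538.5, 18.4, 4.6]
tool_rot: [-1.559, 0.001, 1.708]
force: [-10.9, -0.1, 2.2]
width: -0.1
```

Request:
apply_moves(
  motion=[
    [0, -0.02, -0.04, 0, 0],
    [0, -0.04, -0.08, 0, 0],
    [0, -0.05, -0.08, 0, 0],
    [0, -0.05, -0.08, 0, 0],
  ],
)

```text
clock: 41.48
eef_pos: [538.5, 18.4, 4.6]
tool_rot: [-1.557, 0.001, 1.708]
force: [-10.7, -0.9, -0.2]
width: -0.1
```

Request:
apply_moves(
  motion=[
    [0, 0, 0, 0, 0],
    [0, 0, 0, 0, 0],
    [0, 0, 0, 0, 0],
    [0, 0, 0, 0, 0],
    [0, 0, 0, 0, 0],
    [0, 0, 0, 0, 0],
    [0, 0, 0, 0, 0],
    [0, 0, 0, 0, 0],
  ],
)

```text
clock: 42.48
eef_pos: [538.5, 18.4, 4.6]
tool_rot: [-1.557, 0.001, 1.708]
force: [-11.3, -0.6, -0.6]
width: -0.1
```

```bash
python3 - <<'E'
from ov import *
st=ctrl.read_state();  print(st["clock"],st["eef_pos"],st["tool_rot"],st["force"],st["torque"],st["width"])
p=ctrl.get_image("scene"); save("s30.png",p["image"],5,(300,180,420,290)); save("s30full.png",p["image"])
for q in ("bowl","jar","pick","rod_rest"): print(q,ctrl.mark_of(p,q)[:1])
E
```

```text
42.475 [538.48896758  18.39885212   4.63154834] [-1.55706300e+00  6.77968282e-04  1.70792273e+00] [-11.31298751  -0.5639609   -0.64300685] [-0.12757978  2.49146817 -0.04172597] -0.08234569771870963
bowl [{'location': [479.5, -288.8, 0.9], 'confidence': 0.85}]
jar [{'location': [702.5, 232.2, 1.6], 'confidence': 0.96}]
pick [{'location': [696.6, -265.0, 0.2], 'confidence': 0.56}]
rod_rest [{'location': [413.0, -10.9, 4.2], 'confidence': 0.77}]
```

View pics/s30.png

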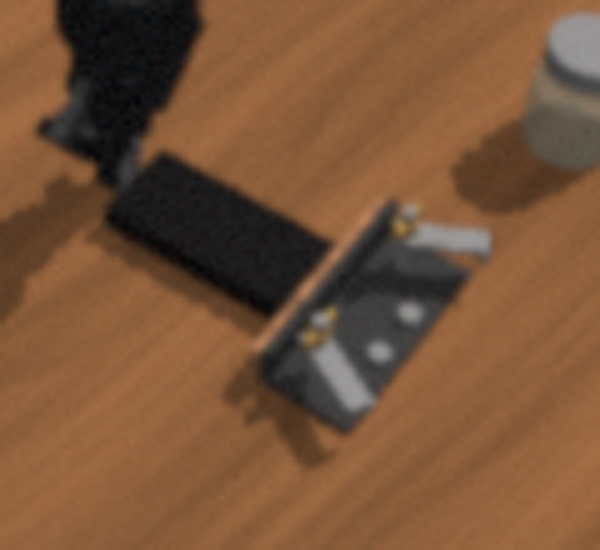

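View pics/s30full.png

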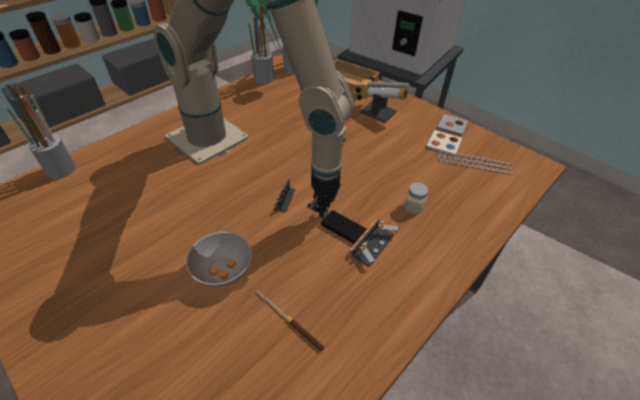

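Request:
apply_moves(
  motion=[
    [0, 0, -0.03, 0, 0],
    [0, -0.01, -0.05, 0, 0],
    [0, -0.01, -0.05, 0, 0],
    [0, -0.01, -0.05, 0, 0],
    [0, -0.01, -0.05, 0, 0],
    [0, -0.01, -0.05, 0, 0],
    [0, -0.01, -0.05, 0, 0],
    [0, -0.01, -0.05, 0, 0],
    [0, -0.01, -0.05, 0, 0],
    [0, -0.01, -0.05, 0, 0],
    [0, -0.01, -0.05, 0, 0],
    [0, -0.01, -0.05, 0, 0],
    [0, -0.01, -0.05, 0, 0],
    [0, -0.01, -0.05, 0, 0],
    [0, -0.01, -0.05, 0, 0],
    [0, -0.01, -0.05, 0, 0],
    [0, -0.01, -0.05, 0, 0],
    [0, -0.01, -0.05, 0, 0],
    [0, -0.01, -0.05, 0, 0],
    [0, -0.01, -0.05, 0, 0],
  ],
)

```text
clock: 45.22
eef_pos: [538.5, 18.4, 4.6]
tool_rot: [-1.556, 0.001, 1.708]
force: [-11.2, -0.3, 0.1]
width: -0.2
```

```bash
python3 - <<'E'
from h import *
st=ctrl.read_state();  print(st["clock"],st["eef_pos"],st["force"],st["torque"])
ctrl.get_image("scene"); print(ctrl.read_state()["force"]); print(ctrl.finish_job())
E
```

```text
45.225 [538.45290511  18.41360958   4.62080083] [-11.22456461  -0.28157803   0.06800958] [-0.12471275  2.59144058  0.01488224]
[-12.18465141  -0.73481777  -0.20606171]
the job is handed in; nothing more can be done
None
```

The job is handed in at about 45 s. All three glass pieces are in the bowl, and the plate lies flat with one short end pressed against the cork.

**What I did**
- I carried the plate level to the bowl and eased the grip so its free end drooped and the pieces slid in.
- I then laid the plate flat in front of the stop and slid it, gripped, to light contact with the cork.
- After that I released it and pushed its rear end with the closed fingers, so it was free to sit flush.

**Last checks**
- **Push:** readings ranged from 11.2 to 12.3 N and held for more than 3 s up to hand-in. There was almost no vertical force or twisting moment.
- **Squareness:** the plate and the cork agreed within about 0.3° in the pictures.
- **Bowl and bystanders:** the final scene picture shows the three pieces in the bowl. The bowl, jar, pick and rod rest read within about 5 mm of where they started, which is within the detectors' error.

**What disagreed or went less cleanly**
- **Centring:** the top camera put the plate about 0 mm off the middle of the posts and the wrist camera about 1.4 mm off. I left it there.
- **Bowl rocked:** when I re-tightened the grip after tipping, the plate leaned on the bowl and tilted it slightly for about half a second. It settled back in place when I lifted the plate.
- **Plate set down once early:** while testing the grip at the start, I let the plate drop or tip a few millimetres onto the bench, with the glass still on it.

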